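# Clear the used filter cartridges from the dock

## Task

Clear all the used filter cartridges out of the dock. First push the orange waste box fully home under the yellow chute, then free each snapped-in cartridge by pinching its two tabs, dropping the red ones down the chute into the box and putting the blue ones in the blue tray. When every red one is in the box, draw the box fully out by its handle for collection; leave the bottle, jar and tip box alone.

Things in the scene. Friction and masses are not known exactly. Their poses are not given: they have to be found in the camera images.
- cart_red1: used filter cartridge, 80 g, red cap and tabs: waste. White body 22 x 30 mm (x, y), 64 mm tall with a steel dome 7 mm higher, on a foot 34 x 30 x 6 mm; origin at the centre of its underside, z up along the body. Two opposed sprung tabs at its +x and -x sides: thumb pads 24 mm wide (y), 31 to 61 mm above the origin, 58 mm over both; pinched fully in 42 mm. All six are alike but for colour. None if absent this time
- cart_red2: used cartridge with red cap and tabs: waste; shape as cart_red1; None if absent this time
- cart_red3: used cartridge with red cap and tabs: waste; shape as cart_red1; None if absent this time
- cart_blue1: used cartridge with blue cap and tabs: to be reclaimed; shape as cart_red1; None if absent this time
- cart_blue2: used cartridge with blue cap and tabs: to be reclaimed; shape as cart_red1; None if absent this time
- cart_blue3: used cartridge with blue cap and tabs: to be reclaimed; shape as cart_red1; None if absent this time
- tabs (a point): grip point of the tabs of a cartridge in the dock's bay at y = 21 mm, 58 mm above the bench. Each tab slides 8 mm in (1.5 N at first, 5.5 N fully in). Its hook, 10 to 16 mm above the cartridge's underside, sits under a dock ledge and holds the cartridge down; both tabs pinched fully in, it lifts straight out (rise 30 mm) and can be carried so; let go, the tabs spring out
- dock: fixed white cartridge dock, 86 x 251 mm, 34 mm high; origin at the centre of its underside. Six bays in a row along its y at -105, -63, -21, 21, 63, 105 mm; a cartridge stands in a bay, its underside 8 mm above the bench, its x axis along the dock's x (across the row), its tab pads clear above the dock. Some bays may be empty
- chute_mouth (a point): centre of the open top of the fixed yellow chute, 205 mm above the bench: a straight upright square tube, 100 mm inside, 110 mm outside, 40 mm long, open below, carried by a grey column on its +x side (column up to 195 mm high). Its x axis points along the slide rail, away from the robot's side
- waste_box (a joint): slide of the orange waste box along the rail under the chute: 0 = fully home, straight under the chute (end stop), 0.12 m = drawn fully out towards the robot's side, along -x of chute_mouth (end stop). About 2 N of friction; stays where it is left
- box_handle (a point): grip point on the white upright handle post of the waste box, 115 mm above the bench: the post is 20 mm (along the rail) x 16 mm (across it), its top 20 mm above this point, free for 40 mm below the point; 112 mm before the box centre, 37 mm before its front wall; same axes as chute_mouth
- box_floor (a point): centre of the inner floor of the orange waste box, 15 mm above the bench: open top, inside 140 mm (x, along the rail) x 140 mm, 115 mm deep, walls 5 mm; three ridges 14 mm high along y on the floor tip over what falls in, rim 130 mm above the bench (35 mm below the chute's lower end)
- tray: loose blue reclaim tray, 0.45 kg, open top, 150 x 190 mm (x, y) outside, 45 mm high, walls 4 mm; origin at the centre of its underside
- amber_bottle: bystander: amber bottle 48 mm across, 95 mm high, origin at its underside; leave alone
- clear_jar: bystander: glass jar with green lid, 52 mm across, 70 mm high, origin at its underside; leave alone
- tip_box: bystander: grey and green pipette-tip box 80 x 110 x 50 mm, origin at its underside; leave alone

How it is judged:
On the way, in this order (a step that is already met when the one before it is completed fails the run):
1. the waste box is pushed fully home under the chute (value of joint waste_box below 0.01 m), for 0.2 s.
2. every red cartridge is in the waste box, which is still home under the chute (x of cart_red1 in the frame of box_floor between -0.073 and 0.073 m and y of cart_red1 in the frame of box_floor between -0.073 and 0.073 m and z of cart_red1 in the frame of box_floor between -0.01 and 0.115 m and x of cart_red2 in the frame of box_floor between -0.073 and 0.073 m and y of cart_red2 in the frame of box_floor between -0.073 and 0.073 m and z of cart_red2 in the frame of box_floor between -0.01 and 0.115 m and x of cart_red3 in the frame of box_floor between -0.073 and 0.073 m and y of cart_red3 in the frame of box_floor between -0.073 and 0.073 m and z of cart_red3 in the frame of box_floor between -0.01 and 0.115 m and value of joint waste_box below 0.02 m), for 0.2 s.
3. the waste box is drawn fully out (value of joint waste_box above 0.107 m), for 0.2 s.
At the end, for the whole second after the job is handed in: The waste box is drawn out (slide over 107 mm of 120) with every red cartridge inside its walls, below the rim; every blue cartridge lies or stands inside the walls of the level tray; all at rest (value of joint waste_box above 0.107 m and x of cart_red1 in the frame of box_floor between -0.073 and 0.073 m and y of cart_red1 in the frame of box_floor between -0.073 and 0.073 m and z of cart_red1 in the frame of box_floor between -0.01 and 0.115 m and x of cart_red2 in the frame of box_floor between -0.073 and 0.073 m and y of cart_red2 in the frame of box_floor between -0.073 and 0.073 m and z of cart_red2 in the frame of box_floor between -0.01 and 0.115 m and x of cart_red3 in the frame of box_floor between -0.073 and 0.073 m and y of cart_red3 in the frame of box_floor between -0.073 and 0.073 m and z of cart_red3 in the frame of box_floor between -0.01 and 0.115 m and x of cart_blue1 in the frame of tray between -0.073 and 0.073 m and y of cart_blue1 in the frame of tray between -0.093 and 0.093 m and z of cart_blue1 in the frame of tray between -0.01 and 0.06 m and x of cart_blue2 in the frame of tray between -0.073 and 0.073 m and y of cart_blue2 in the frame of tray between -0.093 and 0.093 m and z of cart_blue2 in the frame of tray between -0.01 and 0.06 m and x of cart_blue3 in the frame of tray between -0.073 and 0.073 m and y of cart_blue3 in the frame of tray between -0.093 and 0.093 m and z of cart_blue3 in the frame of tray between -0.01 and 0.06 m and angle between tray's own z axis and vertical below 0.1 rad and velocity of joint waste_box below 0.01 m/s and linear speed of each of cart_red1, cart_red2, cart_red3, cart_blue1, cart_blue2, cart_blue3 below 0.03 m/s); the robot touches nothing.
It fails at once if the amber bottle is moved more than 3 cm or tipped (distance of amber_bottle from where it was at the start of the episode above 0.03 m or angle between amber_bottle's own z axis and vertical above 0.5 rad).
It fails at once if the clear jar is moved more than 3 cm or tipped (distance of clear_jar from where it was at the start of the episode above 0.03 m or angle between clear_jar's own z axis and vertical above 0.5 rad).
It fails at once if the tip box is moved more than 3 cm or tipped (distance of tip_box from where it was at the start of the episode above 0.03 m or angle between tip_box's own z axis and vertical above 0.5 rad).
Of cart_red1, cart_red2, cart_red3, cart_blue1, cart_blue2, cart_blue3 only 4 to 6 are there at a start; the rules pass over those that are not, and their reading is None.
At some moment in a run one of tray may be knocked a few centimetres aside while the robot is not near it.
Once in a run the grip may slacken for a moment while it holds something.
It also fails if it takes over 210 s, if anything falls off the work surface, if the arm or the gripper's body presses on something with over 40 N, if the wrist force passes 120 N, or if a joint passes its speed limit or range.

## Robot

A 6-joint arm with a two-finger parallel gripper is mounted at the origin on the work surface. World frame = base frame: x ahead of the robot, y to its left, z up, the work surface at z = 0. Lengths are in m, angles in rad, forces in N, time in s.
With the tool pointing down it reaches from about 0.25 to 0.725 m from the base axis. Payload 4 kg.
Tool frame: the origin (TCP) lies on the centre line of the jaws, within the pads' length; the fingertips stand 14 mm ahead of it and the grasp point (between the pads) lies 5 mm behind it; z points along the fingers, x is the direction in which the jaws open and shut, and the axes are right-handed (so a half turn about z gives the same grasp; the last joint's range is limited). The gripper opens to 85 mm and grips with 20 to 120 N. Pads are 22 mm wide; open, the fingers measure 114 mm over their backs; the gripper's body (76 mm by 85 mm) begins 54 mm behind the grasp point. The pads swing forward as they close: fully open they stand 13 mm farther back than shut.
Start: joints at [-1.148, 0.241, 0.005, 1.335, 0, 1.571], TCP at [0.205, -0.456, 0.21] pointing down, gripper open.
Joint ranges: [-2.72, 2.72], [-1.05, 1.87], [-1.09, 1.28], [-1.99, 2.15], [-1.42, 1.44], [-3.14, 3.14]. Speed limits (rad/s): [2.79, 2.79, 3.14, 3.14, 3.14, 3.14].

## Interface

Orientations are given as a unit quaternion [x, y, z, w].
In Python, from workcell import bot gives the robot as it stands.
- The arm moves only by the tool play_rows, never from a script. Its argument "motion" is a list of rows, each an object with "fingers": the closure, from -1 (fully open) to 1 (shut), so that 0 is half open; "translation": the shift along the tool's x, y, z in cm, a list of three; "roll": the turn about the tool's z in degrees. A call has 1 to 20 rows; each row is the pose to reach, as a shift and turn from the pose commanded when the call began, along the tool's axes at that moment; what a row does not reach only later rows make up. A row lasts 1/12 s, in which the tool goes at most 41.7 mm and 7.16 degrees, less where a joint would pass 70% of its speed; a pose out of reach is approached as far as the arm can. A call with a gripper value outside its range is refused whole. The fingers move at their own pace and stop on an object; the grip force is fixed at half the most. Time passes only in rows, so rows that repeat a pose let the fingers close. It gives the time, the measured TCP pose, the force and the opening at its end, in the units of the state.
- bot.get_obs(): the state, without advancing time (a new reading comes with each control period).
- bot.camera(name): name is "scene" or "side" or "wrist"; returns a dict with "pixels" (420x560x3 uint8, red, green, blue), "intrinsics" (3x3 intrinsics, pixels), "k1" (the pictures are not rectified: a ray, as slopes to the right and down, at radius r is drawn at 1 + k1 r^2 times it, then the intrinsics apply), "world_to_cam" (4x4, takes a point from world to camera coordinates). Camera axes: x right, y down, z forward; pixel columns grow to the right and rows downward; lengths in m; the calibration is good to about 2 mm. A picture is of the moment at which its call begins. There is no depth.
- bot.job_done(): hands the job in, once; it reports no verdict.
The state is a dict: "clock": time; "joint_pos": joint angles; "joint_vel": joint speeds; "tau": joint torques, N m; "eef_pos": TCP position; "tool_rot": TCP orientation; "ft_force": force on the tool from outside, world axes, zero at the start; "ft_torque": the same for the moment, N m; "grip_width": finger opening in m.
Only numpy, scipy, OpenCV 4.12 (cv2) and the standard library are available. Lean on these libraries where they do the work, as an engineer would, in place of code of your own. Each camera call takes 0.05 s, during which the arm holds its last target. There are 200 camera calls.

## Working session

There is one attempt and no reset: what is moved stays moved. The work goes in short steps, Python scripts to look and compute and a tool call to move; the robot and the scene stay as the last step left them, time stands still between calls to the robot, and variables do not carry over. Pictures are saved under pics/ and viewed, about 12 in all and at most 16, crops included, and the job is handed in when it is done.

Besides the shell and the picture viewer there is one more tool, called after ">>>" in YAML: its name, and indented under it one key for each argument. play_rows: Moves the arm, as the interface text tells. Its arguments: {"type":"object","properties":{"motion":{"type":"array","items":{"type":"object","properties":{"fingers":{"type":"number"},"translation":{"type":"array","items":{"type":"number"}},"roll":{"type":"number"}}}}},"required":["motion"]}

```bash
ls; mkdir -p pics; cat > h.py <<'E'
import numpy as np, cv2
from workcell import bot
def cap(n,fn=None):
    c=bot.camera(n)
    if fn: cv2.imwrite('pics/'+fn,cv2.cvtColor(c['pixels'],cv2.COLOR_RGB2BGR))
    return c
def ray(c,uv):
    K=np.array(c['intrinsics']);T=np.array(c['world_to_cam'])
    d=(np.array(uv,float)-[K[0,2],K[1,2]])/[K[0,0],K[1,1]]
    s=d.copy()
    for _ in range(30): s=d/(1+c['k1']*(s@s))
    R=T[:3,:3];o=-R.T@T[:3,3]
    return o,R.T@np.array([s[0],s[1],1])
def onz(c,uv,z):
    o,d=ray(c,uv); return (o+d*(z-o[2])/d[2]).round(4)
def proj(c,p):
    K=np.array(c['intrinsics']);T=np.array(c['world_to_cam'])
    q=T[:3,:3]@np.array(p)+T[:3,3]; s=q[:2]/q[2]; s=s*(1+c['k1']*(s@s))
    return (s*[K[0,0],K[1,1]]+[K[0,2],K[1,2]]).round(1)
E
python3 - <<'E'
from h import *
cs=[cap(n,n+'0.png') for n in('scene','side')]
o=bot.get_obs(); print({k:np.round(o[k],3) for k in o})
for c in cs: print(c['k1'],c['intrinsics'],ray(c,(280,210)))
E
```

```text
pics
{'clock': np.float64(0.1), 'joint_pos': array([-1.148,  0.241,  0.004,  1.335, -0.   ,  1.571]), 'joint_vel': array([ 0.   , -0.   ,  0.004,  0.001, -0.001,  0.001]), 'tau': array([-0.0000e+00, -3.7314e+01,  2.5301e+01,  1.1000e-02, -0.0000e+00,
        0.0000e+00]), 'eef_pos': array([ 0.205, -0.455,  0.209]), 'tool_rot': array([ 0.84 , -0.543, -0.001, -0.   ]), 'ft_force': array([-1.034, -1.408, -0.3  ]), 'ft_torque': array([ 0.023,  0.004, -0.   ]), 'grip_width': np.float64(0.086)}
-0.13627126965659433 [[490.97793151   0.         274.83539633]
 [  0.         490.97793151 209.84174799]
 [  0.           0.           1.        ]] (array([1.09345601, 0.54440628, 0.83707515]), array([-0.50245902, -0.52488381, -0.68712639]))
-0.11375770845023209 [[426.46872391   0.         275.5414513 ]
 [  0.         426.46872391 221.85438357]
 [  0.           0.           1.        ]] (array([0.18834569, 0.44661475, 0.79536883]), array([ 0.47868811, -0.51351921, -0.71276773]))
```

View pics/scene0.png

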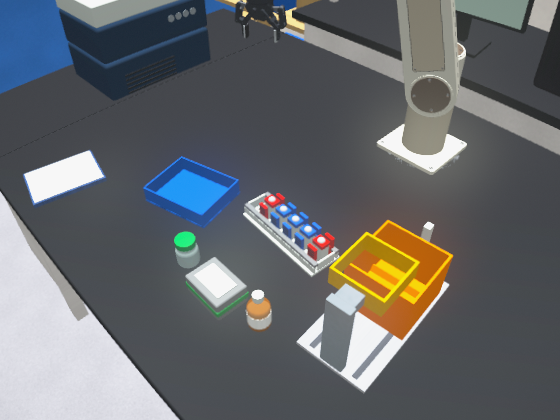

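View pics/side0.png

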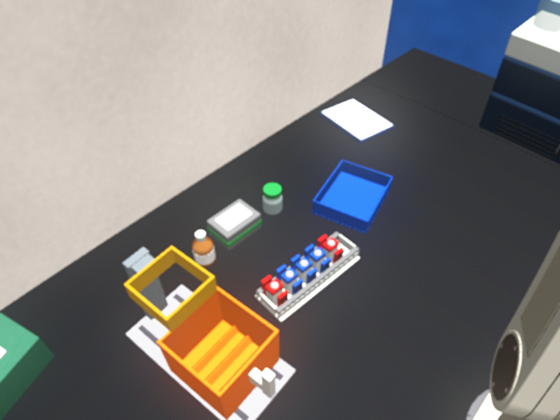

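The scene shows 5 cartridges in the dock (red at 272,203 and 321,243, with three blue between), the tray at (192,190), the chute at (373,270), and the box drawn out with its handle at (428,230). I'll take a zoomed crop of each view to get exact pixels.

```bash
python3 - <<'E'
import cv2
for n,(a,b,w,h) in {'scene':(240,185,220,165),'side':(115,225,252,189)}.items():
    i=cv2.imread(f'pics/{n}0.png')[b:b+h,a:a+w]
    cv2.imwrite(f'pics/{n}0c.png',cv2.resize(i,(800,600),interpolation=cv2.INTER_CUBIC))
E
```

```text
(no output)
```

View pics/scene0c.png

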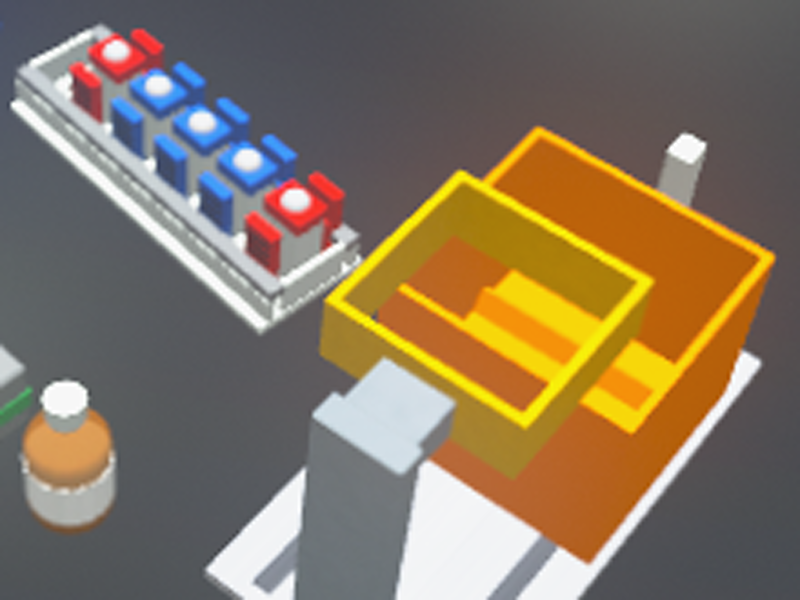

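View pics/side0c.png

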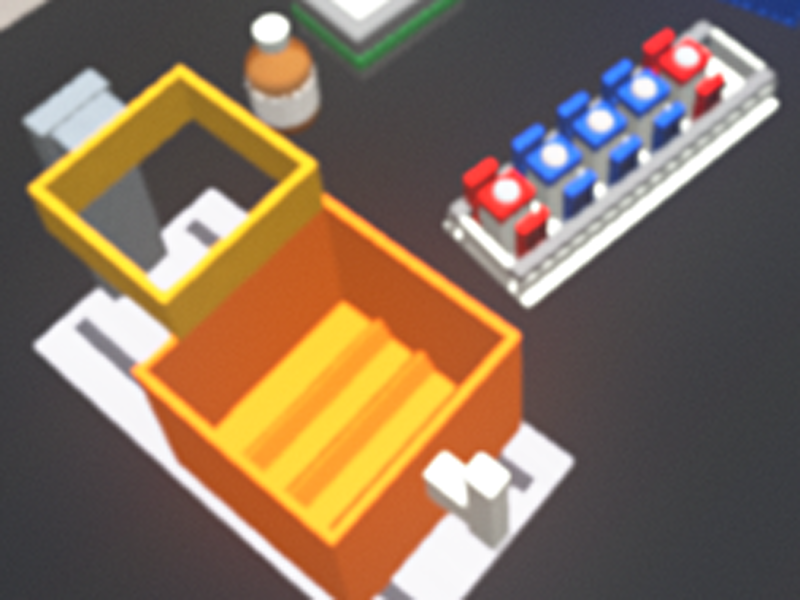

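```bash
cat >> h.py <<'E'
def tri(c1,u1,c2,u2):
    o1,d1=ray(c1,u1);o2,d2=ray(c2,u2)
    s=np.linalg.lstsq(np.c_[d1,-d2],o2-o1,rcond=None)[0]
    a,b=o1+s[0]*d1,o2+s[1]*d2
    return ((a+b)/2).round(4),round(np.linalg.norm(a-b),4)
E
python3 - <<'E'
from h import *
c=cap('scene');s=cap('side')
A=lambda p:(np.array(p)+.5)/ (800/220)+[240,185]-.5
B=lambda p:(np.array(p)+.5)/(800/252)+[115,225]-.5
prs={'domes':[((116,50),(687,57)),((157,85),(644,88)),((202,122),(600,121)),((247,160),(555,155)),((296,200),(508,191))],
'chute':[((461,172),(170,302)),((653,281),(32,187)),((526,426),(181,68)),((327,300),(318,165))],
'handle':[((687,148),(490,474))]}
for k,z in (('domes',.078),('chute',.205),('handle',.135)):
    for a,b in prs[k]: print(k,tri(c,A(a),s,B(b)),onz(c,A(a),z),onz(s,B(b),z))
for n,cc in(('scene',c),('side',s)):
    h=cv2.cvtColor(cc['pixels'],cv2.COLOR_RGB2HSV)
    m=cv2.inRange(h,(100,120,60),(125,255,255))
    cs,_=cv2.findContours(m,cv2.RETR_EXTERNAL,cv2.CHAIN_APPROX_NONE)
    for q in cs:
        if 2000<cv2.contourArea(q)<9000:
            hu=cv2.convexHull(q); ap=cv2.approxPolyDP(hu,4,True)[:,0]; print(n,ap.tolist(),[onz(cc,p,.045)[:2].tolist() for p in ap])
# empty bay / bystanders
for nm,p,z in(('bottlecap',(259,296),.095),('jarlid',(186,240),.07),('tip',(216,282),.05)): print(nm,onz(c,p,z))
E
```

```text
domes (array([ 0.5221, -0.0789,  0.073 ]), np.float64(0.0037)) [ 0.5252 -0.0772  0.078 ] [ 0.5192 -0.073   0.078 ]
domes (array([ 0.5264, -0.037 ,  0.0732]), np.float64(0.0038)) [ 0.5293 -0.0357  0.078 ] [ 0.5235 -0.0314  0.078 ]
domes (array([0.5298, 0.0055, 0.0732]), np.float64(0.0031)) [0.5328 0.007  0.078 ] [0.527  0.0102 0.078 ]
domes (array([0.5332, 0.0467, 0.0727]), np.float64(0.0029)) [0.5367 0.0485 0.078 ] [0.5303 0.0513 0.078 ]
domes (array([0.5362, 0.0888, 0.0724]), np.float64(0.0021)) [0.54   0.0909 0.078 ] [0.5332 0.0927 0.078 ]
chute (array([0.567 , 0.269 , 0.2081]), np.float64(0.1025)) [0.5607 0.2112 0.205 ] [0.5487 0.3193 0.205 ]
chute (array([0.6073, 0.342 , 0.2697]), np.float64(0.0008)) [0.552  0.3194 0.205 ] [0.659  0.3287 0.205 ]
chute (array([0.6507, 0.2767, 0.2091]), np.float64(0.0993)) [0.6605 0.3277 0.205 ] [0.6664 0.222  0.205 ]
chute (array([0.6118, 0.1772, 0.1196]), np.float64(0.0032)) [0.6689 0.2194 0.205 ] [0.5579 0.2128 0.205 ]
handle (array([0.3941, 0.2517, 0.1324]), np.float64(0.0012)) [0.3965 0.2522 0.135 ] [0.3932 0.2531 0.135 ]
scene [[181, 156], [238, 179], [239, 193], [204, 227], [145, 197], [143, 187]] [[0.5569, -0.3991], [0.5106, -0.2167], [0.5436, -0.1743], [0.6769, -0.1416], [0.7181, -0.3262], [0.701, -0.3623]]
scene [[206, 29], [107, 69], [0, 93], [0, 0], [192, 0]] [[-0.0103, -1.0278], [0.4446, -1.0154], [0.7937, -1.1603], [0.4453, -2.1986], [-0.1723, -1.3458]]
side [[341, 159], [393, 176], [365, 233], [311, 212], [312, 199]] [[0.7037, -0.357], [0.5569, -0.3955], [0.494, -0.1746], [0.6318, -0.1408], [0.6595, -0.1777]]
side [[559, 78], [494, 78], [383, 65], [393, 0], [540, 0]] [[0.3906, -1.3606], [0.5791, -1.1456], [0.9313, -0.9227], [1.2902, -1.577], [0.7526, -2.2839]]
bottlecap [0.7411 0.1176 0.095 ]
jarlid [ 0.7423 -0.1159  0.07  ]
tip [0.7589 0.0049 0.05  ]
```

```bash
cat >> h.py <<'E'
def plan(x,y,z,hd=None):
    o=bot.get_obs(); a,b,cc,d=o['tool_rot']
    from scipy.spatial.transform import Rotation as Ro
    R=Ro.from_quat(o['tool_rot']).as_matrix(); h=np.degrees(np.arctan2(R[1,0],R[0,0]))
    t=R.T@(np.array([x,y,z])-o['eef_pos'])*100
    r=None if hd is None else round((h-hd+180)%360-180,1)
    print('T',t.round(2).tolist(),'roll',r,'head',h.round(1))
E
python3 - <<'E'
from h import *
plan(.3945,.2525,.25,94.6)
E
```

```text
T [-56.8, -46.34, -3.98] roll -160.4 head -65.8
```

>>> play_rows:
  motion:
    - {"fingers": -0.2, "translation": [-5, -4, -4], "roll": -20}
    - {"fingers": -0.2, "translation": [-20, -16, -4], "roll": -40}
    - {"fingers": -0.2, "translation": [-56.8, -46.3, -4], "roll": -160}
    - {"fingers": -0.2, "translation": [-56.8, -46.3, -4], "roll": -160}
    - {"fingers": -0.2, "translation": [-56.8, -46.3, -4], "roll": -160}
    - {"fingers": -0.2, "translation": [-56.8, -46.3, -4], "roll": -160}
    - {"fingers": -0.2, "translation": [-56.8, -46.3, -4], "roll": -160}
    - {"fingers": -0.2, "translation": [-56.8, -46.3, -4], "roll": -160}
    - {"fingers": -0.2, "translation": [-56.8, -46.3, -4], "roll": -160}
    - {"fingers": -0.2, "translation": [-56.8, -46.3, -4], "roll": -160}
    - {"fingers": -0.2, "translation": [-56.8, -46.3, -4], "roll": -160}
    - {"fingers": -0.2, "translation": [-56.8, -46.3, -4], "roll": -160}
    - {"fingers": -0.2, "translation": [-56.8, -46.3, -4], "roll": -160}
    - {"fingers": -0.2, "translation": [-56.8, -46.3, -4], "roll": -160}
    - {"fingers": -0.2, "translation": [-56.8, -46.3, -4], "roll": -160}
    - {"fingers": -0.2, "translation": [-56.8, -46.3, -4], "roll": -160}
    - {"fingers": -0.2, "translation": [-56.8, -46.3, -4], "roll": -160}
    - {"fingers": -0.2, "translation": [-56.8, -46.3, -4], "roll": -160}
    - {"fingers": -0.2, "translation": [-56.8, -46.3, -4], "roll": -160}
    - {"fingers": -0.2, "translation": [-56.8, -46.3, -4], "roll": -160}

```text
clock: 1.87
eef_pos: [0.3942, 0.2539, 0.249]
tool_rot: [0.777, 0.629, -0.001, -0.0]
ft_force: [-0.4, -0.4, -0.3]
grip_width: 0.0513
```

```bash
python3 - <<'E'
from h import *
plan(.3945,.2525,.25,94.6)
o=bot.get_obs();print(o['joint_pos'].round(2),o['eef_pos'].round(4))
E
```

```text
T [-0.14, 0.06, -0.09] roll -16.6 head 78.0
[0.57 0.17 0.01 1.42 0.   0.78] [0.3942 0.2539 0.249 ]
```

Finish the roll, then look with the wrist camera above the handle.

>>> play_rows:
  motion:
    - {"fingers": -0.2, "translation": [0, 0, 0], "roll": -7}
    - {"fingers": -0.2, "translation": [0, 0, 0], "roll": -14}
    - {"fingers": -0.2, "translation": [0, 0, 0], "roll": -16.6}
    - {"fingers": -0.2, "translation": [0, 0, 0], "roll": -16.6}
    - {"fingers": -0.2, "translation": [0, 0, 0], "roll": -16.6}

```text
clock: 2.28
eef_pos: [0.3942, 0.2519, 0.2498]
tool_rot: [0.682, 0.731, -0.0, -0.0]
ft_force: [0.8, -0.4, -0.2]
grip_width: 0.0513
```

```bash
python3 - <<'E'
from h import *
w=cap('wrist','w1.png')
plan(.3945,.2525,.118,94.6)
print(proj(w,(.3945,.2525,.135)),w['world_to_cam'].round(3).tolist())
E
```

```text
T [0.06, 0.04, 13.19] roll -0.6 head 94.0
[279.7 196.3] [[-0.069, 0.998, -0.001, -0.224], [0.96, 0.067, 0.27, -0.442], [0.27, 0.018, -0.963, 0.306], [0.0, 0.0, 0.0, 1.0]]
```

View pics/w1.png

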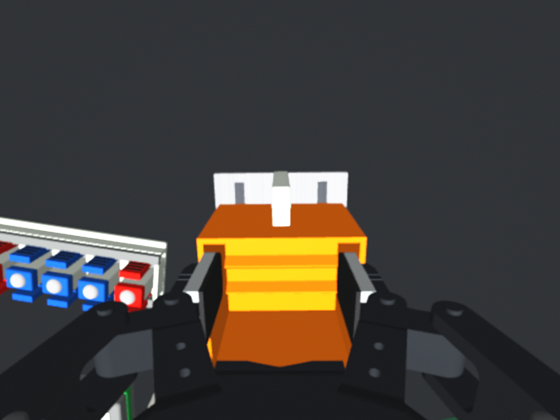

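```bash
python3 - <<'E'
from h import *
i=cv2.imread('pics/w1.png'); print(i[165:232:2,281].mean(1).round(0).tolist())
w=cap('wrist')
for u in ((281,190),(281,214),(281,225)): print(onz(w,u,.135))
E
```

```text
[53.0, 52.0, 51.0, 118.0, 153.0, 152.0, 154.0, 153.0, 154.0, 153.0, 158.0, 254.0, 255.0, 255.0, 255.0, 255.0, 255.0, 255.0, 255.0, 255.0, 255.0, 255.0, 254.0, 255.0, 255.0, 255.0, 255.0, 255.0, 255.0, 255.0, 255.0, 102.0, 92.0, 93.0]
[0.3891 0.2532 0.135 ]
[0.4099 0.2546 0.135 ]
[0.4197 0.2553 0.135 ]
```

>>> play_rows:
  motion:
    - {"fingers": -0.2, "translation": [0.2, 0.2, 4], "roll": -0.6}
    - {"fingers": -0.2, "translation": [0.2, 0.2, 8], "roll": -0.6}
    - {"fingers": -0.2, "translation": [0.2, 0.2, 12], "roll": -0.6}
    - {"fingers": -0.2, "translation": [0.2, 0.2, 13.2], "roll": -0.6}
    - {"fingers": -0.2, "translation": [0.2, 0.2, 13.2], "roll": -0.6}
    - {"fingers": 1, "translation": [0.2, 0.2, 13.2], "roll": -0.6}
    - {"fingers": 1, "translation": [0.2, 0.2, 13.2], "roll": -0.6}
    - {"fingers": 1, "translation": [0.2, 0.2, 13.2], "roll": -0.6}
    - {"fingers": 1, "translation": [0.2, 0.2, 13.2], "roll": -0.6}
    - {"fingers": 1, "translation": [0.2, 0.2, 13.2], "roll": -0.6}
    - {"fingers": 1, "translation": [0.2, 0.2, 13.2], "roll": -0.6}

```text
clock: 3.3
eef_pos: [0.3967, 0.2545, 0.1188]
tool_rot: [0.678, 0.735, 0.001, 0.0]
ft_force: [0.2, -0.3, -0.6]
grip_width: -0.0
```

```bash
python3 - <<'E'
from h import *
d=np.array([np.cos(.081),np.sin(.081)]);p=bot.get_obs()['eef_pos']
for k in(.104,.112): plan(*(p[:2]+k*d),p[2],94.6)
E
```

```text
T [-0.0, 10.4, 0.02] roll 0.1 head 94.7
T [-0.0, 11.2, 0.02] roll 0.1 head 94.7
```

Grip width is 0, so the jaws missed the post; I'll look.

```bash
python3 - <<'E'
from h import *
s=cap('side')['pixels'][330:420,190:310]; w=cap('wrist')['pixels']
a=cv2.resize(s,(533,400),interpolation=cv2.INTER_CUBIC); b=cv2.resize(w[130:420,150:410],(265,296))
o=np.zeros((400,800,3),np.uint8); o[:,:533]=a; o[:296,534:799]=b
cv2.imwrite('pics/m1.png',o[:,:,::-1])
E
```

```text
(no output)
```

View pics/m1.png

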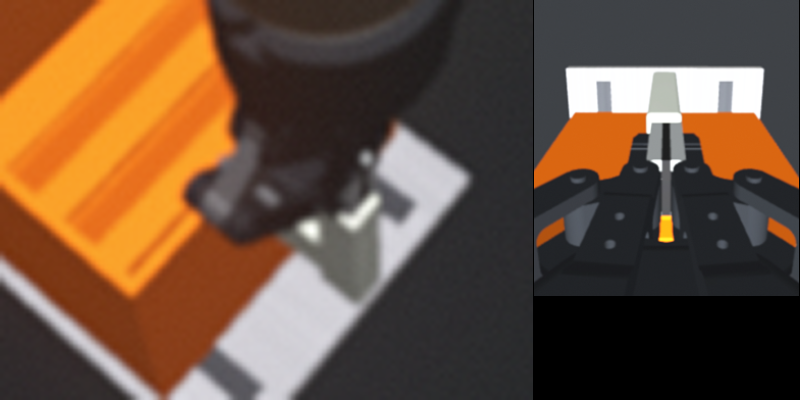

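```bash
python3 - <<'E'
from h import *
w=cap('wrist')
cv2.imwrite('pics/m2.png',cv2.resize(w['pixels'][190:350,190:370],(675,600),interpolation=cv2.INTER_CUBIC)[:,:,::-1])
p=bot.get_obs()['eef_pos']
for z in(-.014,0,.016): print(proj(w,p+[0,0,z]),proj(w,p+[-.011,0,z]))
E
```

```text
[278.7 238.8] [280.4 219.9]
[278.7 248.5] [280.4 228.3]
[278.6 261.7] [280.6 239.8]
```

View pics/m2.png

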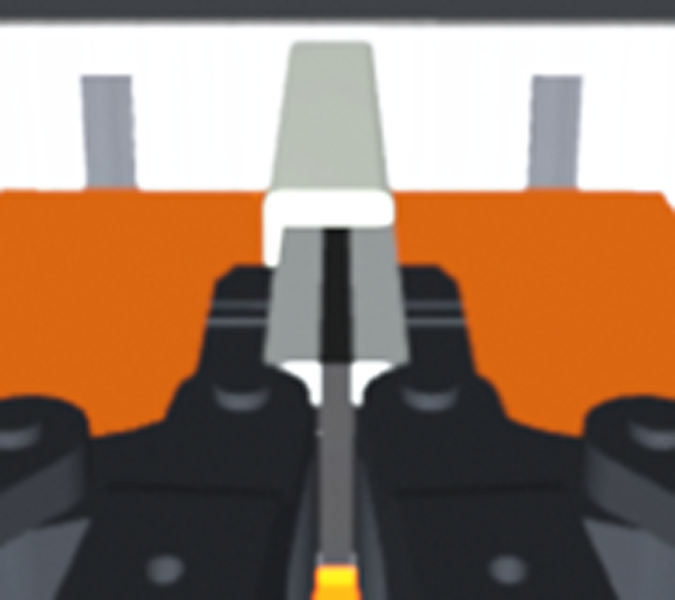

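>>> play_rows:
  motion:
    - {"fingers": 1, "translation": [0, -0.3, 0], "roll": 0}
    - {"fingers": 1, "translation": [0, -0.6, 0], "roll": 0}
    - {"fingers": 1, "translation": [0, -0.9, 0], "roll": 0}
    - {"fingers": 1, "translation": [0, -0.9, 0], "roll": 0}

```text
clock: 3.78
eef_pos: [0.3863, 0.2532, 0.1179]
tool_rot: [0.678, 0.735, -0.0, -0.0]
ft_force: [-0.4, 0.3, -0.6]
grip_width: 0.0002
```

```bash
python3 - <<'E'
from h import *
s=cap('side');c=cap('scene')
p=bot.get_obs()['eef_pos']
for k in(s,c): print([proj(k,p+[0,0,z]).tolist() for z in(-.014,0,.016,.05)], proj(k,(.395,.2525,.135)))
a=cv2.resize(s['pixels'][330:420,215:305],(400,400),interpolation=cv2.INTER_CUBIC);b=cv2.resize(c['pixels'][180:280,380:480],(400,400),interpolation=cv2.INTER_CUBIC)
cv2.imwrite('pics/m3.png',np.hstack([a,b])[:,:,::-1])
E
```

```text
[[272.0, 384.0], [271.8, 380.7], [271.7, 376.8], [271.3, 368.0]] [268.5 373. ]
[[428.6, 233.8], [430.0, 229.1], [431.5, 223.6], [435.0, 211.6]] [429.1 225. ]
```

View pics/m3.png

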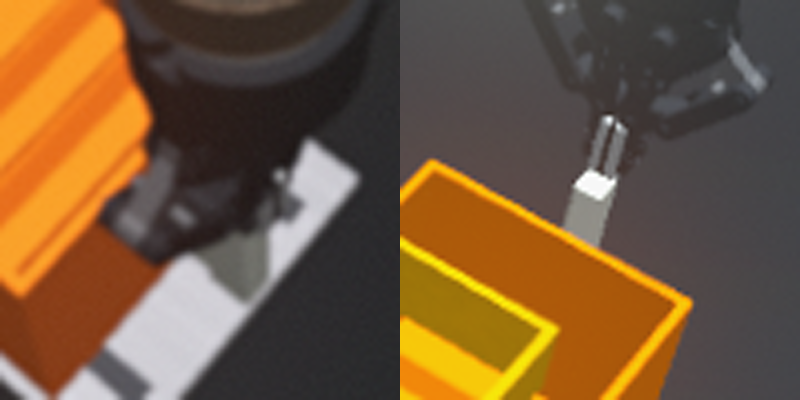

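>>> play_rows:
  motion:
    - {"fingers": 1, "translation": [0, 0, -3], "roll": 0}
    - {"fingers": 1, "translation": [0, 0, -5], "roll": 0}
    - {"fingers": 1, "translation": [-5, -3, -5], "roll": 0}
    - {"fingers": 1, "translation": [-10, -3, -5], "roll": 0}
    - {"fingers": 1, "translation": [-12, -3, -5], "roll": 0}
    - {"fingers": 1, "translation": [-12, -3, -5], "roll": 0}
    - {"fingers": 1, "translation": [-12, -3, -5], "roll": 0}

```text
clock: 4.47
eef_pos: [0.3672, 0.1295, 0.1683]
tool_rot: [0.68, 0.734, 0.0, 0.0]
ft_force: [-0.2, 0.1, -0.0]
grip_width: 0.0001
```

```bash
python3 - <<'E'
from h import *
s=cap('side');c=cap('scene')
p=bot.get_obs()['eef_pos'];out=[]
for k in(s,c):
    q=proj(k,p).astype(int); print([(proj(k,p+[0,0,z])-q).tolist() for z in(-.014,0,.03)],q)
    out.append(cv2.resize(k['pixels'][q[1]-40:q[1]+40,q[0]-40:q[0]+40],(400,400),interpolation=cv2.INTER_CUBIC))
cv2.imwrite('pics/m4.png',np.hstack(out)[:,:,::-1])
E
```

```text
[[0.0, 4.5], [0.8000000000000114, 0.39999999999997726], [2.5, -9.0]] [330 324]
[[-0.19999999999998863, 5.0], [0.6999999999999886, 0.0], [2.8000000000000114, -11.0]] [391 179]
```

View pics/m4.png

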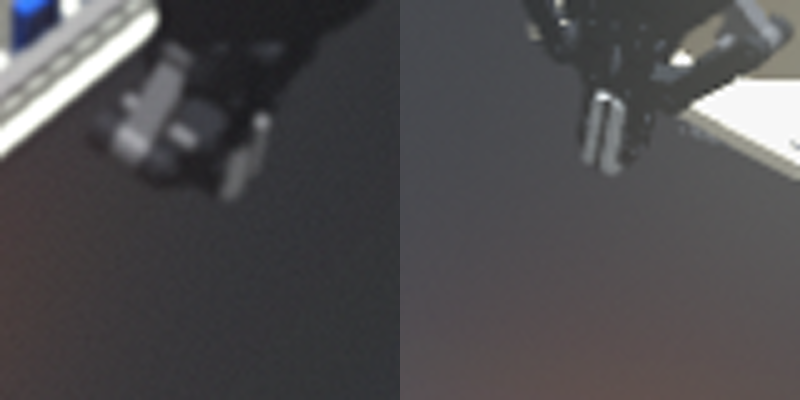

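```bash
python3 - <<'E'
from h import *
s=cap('side');c=cap('scene');p=bot.get_obs()['eef_pos']
for a,b in (((336,323.6),(392.2,173.6)),((336,323.6),(390,172)),((334.5,323),(394,174))):
    r=tri(s,a,c,b); print(r,r[0]-p)
E
```

```text
(array([0.3603, 0.1272, 0.1755]), np.float64(0.0021)) [-0.00709709 -0.00519207  0.00743478]
(array([0.3609, 0.1241, 0.1758]), np.float64(0.0077)) [-0.00649709 -0.00829207  0.00773478]
(array([0.3616, 0.1312, 0.1788]), np.float64(0.0007)) [-0.00579709 -0.00119207  0.01073478]
```

>>> play_rows:
  motion:
    - {"fingers": 1, "translation": [0, 0, 4], "roll": 0}
    - {"fingers": 1, "translation": [0, 0, 8], "roll": 0}
    - {"fingers": 1, "translation": [0, 0, 12], "roll": 0}
    - {"fingers": 1, "translation": [0, 0, 14], "roll": 0}
    - {"fingers": 1, "translation": [0, 0, 14.8], "roll": 0}
    - {"fingers": 1, "translation": [0, 0, 14.8], "roll": 0}
    - {"fingers": 1, "translation": [0, 0, 14.8], "roll": 0}

```text
clock: 5.25
eef_pos: [0.3677, 0.1323, 0.0205]
tool_rot: [0.677, 0.736, 0.0, 0.0]
ft_force: [0.4, 0.3, -0.5]
grip_width: -0.0
```

>>> play_rows:
  motion:
    - {"fingers": 1, "translation": [0, 0, 0.2], "roll": 0}
    - {"fingers": 1, "translation": [0, 0, 0.4], "roll": 0}
    - {"fingers": 1, "translation": [0, 0, 0.6], "roll": 0}
    - {"fingers": 1, "translation": [0, 0, 0.6], "roll": 0}

```text
clock: 5.58
eef_pos: [0.3676, 0.1315, 0.0145]
tool_rot: [0.678, 0.735, 0.001, 0.0]
ft_force: [1.0, -0.4, 0.0]
grip_width: 0.0001
```

>>> play_rows:
  motion:
    - {"fingers": 1, "translation": [0, 0, 0.2], "roll": 0}
    - {"fingers": 1, "translation": [0, 0, 0.4], "roll": 0}
    - {"fingers": 1, "translation": [0, 0, 0.4], "roll": 0}

```text
clock: 5.83
eef_pos: [0.3669, 0.1312, 0.0098]
tool_rot: [0.678, 0.735, -0.0, -0.0]
ft_force: [-0.1, -0.0, -0.2]
grip_width: 0.0002
```

>>> play_rows:
  motion:
    - {"fingers": 1, "translation": [0, 0, 0.2], "roll": 0}
    - {"fingers": 1, "translation": [0, 0, 0.4], "roll": 0}
    - {"fingers": 1, "translation": [0, 0, 0.6], "roll": 0}
    - {"fingers": 1, "translation": [0, 0, 0.6], "roll": 0}

```text
clock: 6.17
eef_pos: [0.3667, 0.1312, 0.0036]
tool_rot: [0.678, 0.735, -0.0, -0.0]
ft_force: [-0.0, -0.1, 0.4]
grip_width: -0.0001
```

>>> play_rows:
  motion:
    - {"fingers": 1, "translation": [0, 0, 0.2], "roll": 0}
    - {"fingers": 1, "translation": [0, 0, 0.4], "roll": 0}
    - {"fingers": 1, "translation": [0, 0, 0.4], "roll": 0}

```text
clock: 6.42
eef_pos: [0.3668, 0.1312, -0.0004]
tool_rot: [0.678, 0.735, -0.0, -0.0]
ft_force: [-0.3, -0.7, -0.3]
grip_width: 0.0
```

>>> play_rows:
  motion:
    - {"fingers": 1, "translation": [0, 0, 0.2], "roll": 0}
    - {"fingers": 1, "translation": [0, 0, 0.3], "roll": 0}
    - {"fingers": 1, "translation": [0, 0, 0.3], "roll": 0}

```text
clock: 6.67
eef_pos: [0.3669, 0.1313, -0.0032]
tool_rot: [0.678, 0.735, -0.0, -0.0]
ft_force: [-0.1, 0.7, 0.4]
grip_width: -0.0002
```

>>> play_rows:
  motion:
    - {"fingers": 1, "translation": [0, 0, 0.2], "roll": 0}
    - {"fingers": 1, "translation": [0, 0, 0.4], "roll": 0}
    - {"fingers": 1, "translation": [0, 0, 0.4], "roll": 0}

```text
clock: 6.92
eef_pos: [0.3668, 0.1313, -0.0073]
tool_rot: [0.678, 0.735, -0.0, -0.0]
ft_force: [-0.5, 0.0, 1.0]
grip_width: -0.0001
```

>>> play_rows:
  motion:
    - {"fingers": 1, "translation": [0, 0, 0.2], "roll": 0}
    - {"fingers": 1, "translation": [0, 0, 0.3], "roll": 0}
    - {"fingers": 1, "translation": [0, 0, 0.3], "roll": 0}

```text
clock: 7.17
eef_pos: [0.3669, 0.1313, -0.0102]
tool_rot: [0.678, 0.735, -0.0, -0.0]
ft_force: [0.1, 0.2, -0.4]
grip_width: 0.0001
```

>>> play_rows:
  motion:
    - {"fingers": 1, "translation": [0, 0, 0.2], "roll": 0}
    - {"fingers": 1, "translation": [0, 0, 0.3], "roll": 0}
    - {"fingers": 1, "translation": [0, 0, 0.3], "roll": 0}

```text
clock: 7.42
eef_pos: [0.3669, 0.1313, -0.0132]
tool_rot: [0.678, 0.735, -0.0, -0.0]
ft_force: [-0.3, 0.3, -0.1]
grip_width: 0.0001
```

>>> play_rows:
  motion:
    - {"fingers": 1, "translation": [0, 0, 0.2], "roll": 0}
    - {"fingers": 1, "translation": [0, 0, 0.3], "roll": 0}
    - {"fingers": 1, "translation": [0, 0, 0.3], "roll": 0}

```text
clock: 7.67
eef_pos: [0.3669, 0.1313, -0.0162]
tool_rot: [0.678, 0.735, -0.0, -0.0]
ft_force: [0.2, -0.3, 0.4]
grip_width: -0.0002
```

>>> play_rows:
  motion:
    - {"fingers": 1, "translation": [0, 0, 0.1], "roll": 0}
    - {"fingers": 1, "translation": [0, 0, 0.2], "roll": 0}
    - {"fingers": 1, "translation": [0, 0, 0.2], "roll": 0}

```text
clock: 7.92
eef_pos: [0.3669, 0.1313, -0.0182]
tool_rot: [0.678, 0.735, -0.0, -0.0]
ft_force: [0.0, 1.1, -0.1]
grip_width: -0.0003
```

```bash
python3 - <<'E'
from h import *
s=cap('side');c=cap('scene')
p=bot.get_obs()['eef_pos'];out=[]
for k in(s,c):
    q=proj(k,(p[0],p[1],0)).astype(int); print(q)
    out.append(cv2.resize(k['pixels'][q[1]-40:q[1]+40,q[0]-40:q[0]+40],(400,400),interpolation=cv2.INTER_CUBIC))
cv2.imwrite('pics/m5.png',np.hstack(out)[:,:,::-1])
E
```

```text
[323 367]
[381 233]
```

View pics/m5.png

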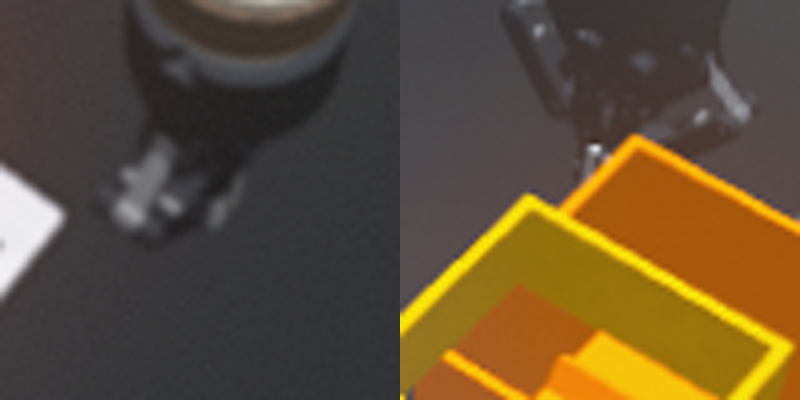

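>>> play_rows:
  motion:
    - {"fingers": 1, "translation": [0, 0, 0.1], "roll": 0}
    - {"fingers": 1, "translation": [0, 0, 0.2], "roll": 0}
    - {"fingers": 1, "translation": [0, 0, 0.2], "roll": 0}

```text
clock: 8.27
eef_pos: [0.3669, 0.1313, -0.0201]
tool_rot: [0.678, 0.735, -0.0, -0.0]
ft_force: [-0.4, 0.0, -0.4]
grip_width: -0.0001
```

>>> play_rows:
  motion:
    - {"fingers": 1, "translation": [0, 0, 0.1], "roll": 0}
    - {"fingers": 1, "translation": [0, 0, 0.2], "roll": 0}
    - {"fingers": 1, "translation": [0, 0, 0.2], "roll": 0}

```text
clock: 8.52
eef_pos: [0.3671, 0.1314, -0.0213]
tool_rot: [0.678, 0.735, 0.0, 0.0]
ft_force: [-2.3, -1.8, 10.3]
grip_width: -0.0002
```

>>> play_rows:
  motion:
    - {"fingers": 1, "translation": [0, 0, 0.1], "roll": 0}
    - {"fingers": 1, "translation": [0, 0, 0.2], "roll": 0}
    - {"fingers": 1, "translation": [0, 0, 0.2], "roll": 0}

```text
clock: 8.77
eef_pos: [0.3672, 0.1314, -0.0214]
tool_rot: [0.678, 0.735, 0.0, 0.0]
ft_force: [-9.3, -3.2, 34.7]
grip_width: 0.0001
```

```bash
python3 - <<'E'
from h import *
s=cap('side');p=bot.get_obs()['eef_pos']
print(p,onz(s,(326.6,372.6),0),onz(s,(326.6,372.6),.005))
E
```

```text
[ 0.367204    0.13141578 -0.02140795] [0.3551 0.1356 0.    ] [0.3541 0.1375 0.005 ]
```

Bench contact shows the fingertips 21 mm above the reported TCP, not the stated 14 mm below it. The reported z is therefore about 35 mm too low, and I'll correct every height for that.

```bash
python3 - <<'E'
from h import *
plan(.395,.2528,.15,94.6)
E
```

```text
T [11.88, 3.78, -17.13] roll 0.1 head 94.7
```

>>> play_rows:
  motion:
    - {"fingers": -0.2, "translation": [0, 0, -4], "roll": 0}
    - {"fingers": -0.2, "translation": [0, 0, -8], "roll": 0}
    - {"fingers": -0.2, "translation": [0, 0, -12], "roll": 0}
    - {"fingers": -0.2, "translation": [0, 0, -16], "roll": 0}
    - {"fingers": -0.2, "translation": [3, 1, -17.1], "roll": 0}
    - {"fingers": -0.2, "translation": [7, 2.5, -17.1], "roll": 0}
    - {"fingers": -0.2, "translation": [11.9, 3.8, -17.1], "roll": 0}
    - {"fingers": -0.2, "translation": [11.9, 3.8, -17.1], "roll": 0}
    - {"fingers": -0.2, "translation": [11.9, 3.8, -17.1], "roll": 0}
    - {"fingers": -0.2, "translation": [11.9, 3.8, -13], "roll": 0}
    - {"fingers": -0.2, "translation": [11.9, 3.8, -10], "roll": 0}
    - {"fingers": -0.2, "translation": [11.9, 3.8, -9.9], "roll": 0}
    - {"fingers": -0.2, "translation": [11.9, 3.8, -9.9], "roll": 0}
    - {"fingers": 1, "translation": [11.9, 3.8, -9.9], "roll": 0}
    - {"fingers": 1, "translation": [11.9, 3.8, -9.9], "roll": 0}
    - {"fingers": 1, "translation": [11.9, 3.8, -9.9], "roll": 0}
    - {"fingers": 1, "translation": [11.9, 3.8, -9.9], "roll": 0}
    - {"fingers": 1, "translation": [11.9, 3.8, -9.9], "roll": 0}
    - {"fingers": 1, "translation": [11.9, 3.8, -9.9], "roll": 0}

```text
clock: 10.4
eef_pos: [0.3968, 0.2535, 0.0771]
tool_rot: [0.678, 0.735, 0.002, 0.001]
ft_force: [0.1, -1.6, 5.7]
grip_width: 0.0157
```

>>> play_rows:
  motion:
    - {"fingers": 1, "translation": [0, 1, 0], "roll": 0}
    - {"fingers": 1, "translation": [0, 2.5, 0], "roll": 0}
    - {"fingers": 1, "translation": [0, 4, 0], "roll": 0}
    - {"fingers": 1, "translation": [0, 5.5, 0], "roll": 0}
    - {"fingers": 1, "translation": [0, 7, 0], "roll": 0}
    - {"fingers": 1, "translation": [0, 8.5, 0], "roll": 0}
    - {"fingers": 1, "translation": [0, 9.2, 0], "roll": 0}
    - {"fingers": 1, "translation": [0, 9.6, 0], "roll": 0}
    - {"fingers": 1, "translation": [0, 9.8, 0], "roll": 0}
    - {"fingers": 1, "translation": [0, 9.8, 0], "roll": 0}

```text
clock: 11.23
eef_pos: [0.4948, 0.2613, 0.0771]
tool_rot: [0.678, 0.735, 0.002, 0.001]
ft_force: [0.5, -0.9, 6.3]
grip_width: 0.0153
```

>>> play_rows:
  motion:
    - {"fingers": 1, "translation": [0, 0.15, 0], "roll": 0}
    - {"fingers": 1, "translation": [0, 0.3, 0], "roll": 0}
    - {"fingers": 1, "translation": [0, 0.3, 0], "roll": 0}

```text
clock: 11.48
eef_pos: [0.4971, 0.2614, 0.0771]
tool_rot: [0.678, 0.735, 0.001, 0.001]
ft_force: [-1.0, -1.6, 5.7]
grip_width: 0.0149
```

>>> play_rows:
  motion:
    - {"fingers": 1, "translation": [0, 0.15, 0], "roll": 0}
    - {"fingers": 1, "translation": [0, 0.3, 0], "roll": 0}
    - {"fingers": 1, "translation": [0, 0.3, 0], "roll": 0}

```text
clock: 11.73
eef_pos: [0.5, 0.2617, 0.0771]
tool_rot: [0.678, 0.735, 0.001, 0.001]
ft_force: [-1.3, -1.6, 6.3]
grip_width: 0.0154
```

>>> play_rows:
  motion:
    - {"fingers": 1, "translation": [0, 0.15, 0], "roll": 0}
    - {"fingers": 1, "translation": [0, 0.3, 0], "roll": 0}
    - {"fingers": 1, "translation": [0, 0.3, 0], "roll": 0}

```text
clock: 11.98
eef_pos: [0.4997, 0.2616, 0.0771]
tool_rot: [0.678, 0.735, -0.001, -0.001]
ft_force: [-10.1, -3.0, 11.4]
grip_width: 0.0154
```

>>> play_rows:
  motion:
    - {"fingers": 1, "translation": [0, 0.15, 0], "roll": 0}
    - {"fingers": 1, "translation": [0, 0.3, 0], "roll": 0}
    - {"fingers": 1, "translation": [0, 0.3, 0], "roll": 0}

```text
clock: 12.23
eef_pos: [0.4996, 0.2616, 0.0771]
tool_rot: [0.677, 0.736, -0.003, -0.003]
ft_force: [-17.5, -2.4, 16.7]
grip_width: 0.0152
```

>>> play_rows:
  motion:
    - {"fingers": 1, "translation": [0, 0.15, 0], "roll": 0}
    - {"fingers": 1, "translation": [0, 0.3, 0], "roll": 0}
    - {"fingers": 1, "translation": [0, 0.3, 0], "roll": 0}

```text
clock: 12.48
eef_pos: [0.4995, 0.2616, 0.077]
tool_rot: [0.677, 0.736, -0.005, -0.005]
ft_force: [-24.2, -3.8, 22.5]
grip_width: 0.0151
```

>>> play_rows:
  motion:
    - {"fingers": 1, "translation": [0, -0.4, 0], "roll": 0}
    - {"fingers": 1, "translation": [0, -0.8, 0], "roll": 0}
    - {"fingers": -0.2, "translation": [0, -0.8, 0], "roll": 0}
    - {"fingers": -0.2, "translation": [0, -0.8, 0], "roll": 0}
    - {"fingers": -0.2, "translation": [0, -0.8, 0], "roll": 0}
    - {"fingers": -0.2, "translation": [0, -0.8, 0], "roll": 0}
    - {"fingers": -0.2, "translation": [0, -0.8, -3], "roll": 0}
    - {"fingers": -0.2, "translation": [0, -0.8, -7], "roll": 0}
    - {"fingers": -0.2, "translation": [0, -0.8, -10], "roll": 0}
    - {"fingers": -0.2, "translation": [0, -0.8, -10], "roll": 0}

```text
clock: 13.32
eef_pos: [0.504, 0.2636, 0.1821]
tool_rot: [0.678, 0.735, 0.006, 0.002]
ft_force: [1.6, 0.4, 1.0]
grip_width: 0.0509
```

```bash
python3 - <<'E'
from h import *
plan(.5365,.092,.18,-4.9)
E
```

```text
T [-17.37, 1.85, 0.15] roll 99.6 head 94.7
```

>>> play_rows:
  motion:
    - {"fingers": -1, "translation": [-8, 0, 0], "roll": 14}
    - {"fingers": -1, "translation": [-17.4, 1.8, 0], "roll": 99.6}
    - {"fingers": -1, "translation": [-17.4, 1.8, 0], "roll": 99.6}
    - {"fingers": -1, "translation": [-17.4, 1.8, 0], "roll": 99.6}
    - {"fingers": -1, "translation": [-17.4, 1.8, 0], "roll": 99.6}
    - {"fingers": -1, "translation": [-17.4, 1.8, 0], "roll": 99.6}
    - {"fingers": -1, "translation": [-17.4, 1.8, 0], "roll": 99.6}
    - {"fingers": -1, "translation": [-17.4, 1.8, 0], "roll": 99.6}
    - {"fingers": -1, "translation": [-17.4, 1.8, 0], "roll": 99.6}
    - {"fingers": -1, "translation": [-17.4, 1.8, 0], "roll": 99.6}
    - {"fingers": -1, "translation": [-17.4, 1.8, 0], "roll": 99.6}
    - {"fingers": -1, "translation": [-17.4, 1.8, 0], "roll": 99.6}
    - {"fingers": -1, "translation": [-17.4, 1.8, 0], "roll": 99.6}
    - {"fingers": -1, "translation": [-17.4, 1.8, 0], "roll": 99.6}
    - {"fingers": -1, "translation": [-17.4, 1.8, 0], "roll": 99.6}
    - {"fingers": -1, "translation": [-17.4, 1.8, 0], "roll": 99.6}
    - {"fingers": -1, "translation": [-17.4, 1.8, 0], "roll": 99.6}
    - {"fingers": -1, "translation": [-17.4, 1.8, 0], "roll": 99.6}

```text
clock: 14.82
eef_pos: [0.5321, 0.0896, 0.1748]
tool_rot: [0.999, -0.042, -0.0, -0.0]
ft_force: [-0.1, -0.7, -0.1]
grip_width: 0.0854
```

```bash
python3 - <<'E'
from h import *
w=cap('wrist','w2.png');c=cap('scene')
i=w['pixels'].copy()
for p in ((.5365,.092,.079),(.5333,.050,.079),(.5298,.0086,.079)):
    q=tuple(int(v) for v in proj(w,p)); cv2.drawMarker(i,q,(0,255,0),0,12); print(q)
cv2.imwrite('pics/w2.png',i[:,:,::-1])
plan(.5365,.092,.018,-4.9)
E
```

```text
(283, 199)
(284, 249)
(283, 295)
T [0.43, -0.27, 15.69] roll 0.0 head -4.9
```

View pics/w2.png

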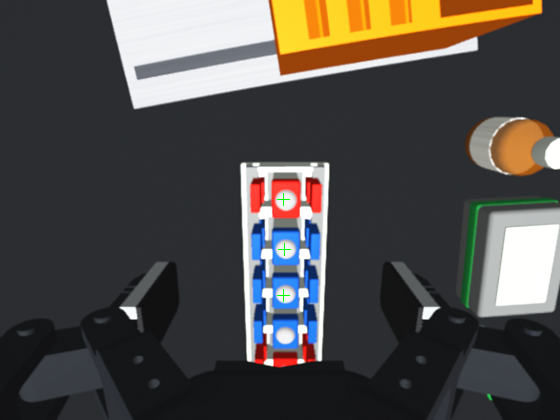

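Predicted dome markers land within 3 px of the real domes, so x shifts about +2 mm. Descending on the red at the chute end.

>>> play_rows:
  motion:
    - {"fingers": -1, "translation": [0.6, -0.3, 4], "roll": 0}
    - {"fingers": -1, "translation": [0.6, -0.3, 8], "roll": 0}
    - {"fingers": -1, "translation": [0.6, -0.3, 12], "roll": 0}
    - {"fingers": -1, "translation": [0.6, -0.3, 14], "roll": 0}
    - {"fingers": -1, "translation": [0.6, -0.3, 15.5], "roll": 0}
    - {"fingers": -1, "translation": [0.6, -0.3, 15.7], "roll": 0}
    - {"fingers": -1, "translation": [0.6, -0.3, 15.7], "roll": 0}
    - {"fingers": 1, "translation": [0.6, -0.3, 15.7], "roll": 0}
    - {"fingers": 1, "translation": [0.6, -0.3, 15.7], "roll": 0}
    - {"fingers": 1, "translation": [0.6, -0.3, 15.7], "roll": 0}
    - {"fingers": 1, "translation": [0.6, -0.3, 15.7], "roll": 0}
    - {"fingers": 1, "translation": [0.6, -0.3, 15.7], "roll": 0}
    - {"fingers": 1, "translation": [0.6, -0.3, 15.7], "roll": 0}
    - {"fingers": 1, "translation": [0.6, -0.3, 15.7], "roll": 0}

```text
clock: 16.08
eef_pos: [0.5392, 0.0926, 0.022]
tool_rot: [0.999, -0.043, 0.002, -0.001]
ft_force: [-6.5, 0.4, 18.5]
grip_width: 0.0351
```

>>> play_rows:
  motion:
    - {"fingers": 1, "translation": [0, 0, -0.3], "roll": 0}
    - {"fingers": 1, "translation": [0, 0, -0.6], "roll": 0}
    - {"fingers": 1, "translation": [0, 0, -0.6], "roll": 0}

```text
clock: 16.33
eef_pos: [0.5391, 0.0922, 0.0251]
tool_rot: [0.999, -0.043, 0.001, -0.0]
ft_force: [0.0, 0.3, -1.9]
grip_width: 0.0348
```

```bash
python3 - <<'E'
from h import *
w=cap('wrist');c=cap('scene');s=cap('side')
f=lambda k,a,b,n=80:cv2.resize(k['pixels'][b:b+n,a:a+n],(400,400),interpolation=cv2.INTER_CUBIC)
cv2.imwrite('pics/m6.png',np.hstack([f(c,275,180),f(w,190,160,180)])[:,:,::-1])
E
```

```text
(no output)
```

View pics/m6.png

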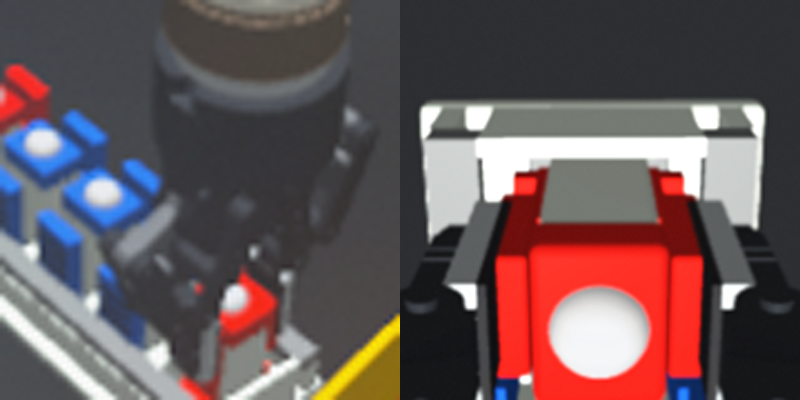

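>>> play_rows:
  motion:
    - {"fingers": 1, "translation": [0, 0, -1], "roll": 0}
    - {"fingers": 1, "translation": [0, 0, -2], "roll": 0}
    - {"fingers": 1, "translation": [0, 0, -4], "roll": 0}
    - {"fingers": 1, "translation": [0, 0, -6], "roll": 0}
    - {"fingers": 1, "translation": [0, 0, -9], "roll": 0}
    - {"fingers": 1, "translation": [0, 0, -12], "roll": 0}
    - {"fingers": 1, "translation": [0, 0, -15], "roll": 0}
    - {"fingers": 1, "translation": [0, 0, -18], "roll": 0}
    - {"fingers": 1, "translation": [0, 0, -21], "roll": 0}
    - {"fingers": 1, "translation": [0, 0, -23], "roll": 0}
    - {"fingers": 1, "translation": [0, 0, -23], "roll": 0}
    - {"fingers": 1, "translation": [0, 0, -23], "roll": 0}

```text
clock: 17.48
eef_pos: [0.5391, 0.0922, 0.2561]
tool_rot: [0.999, -0.043, 0.002, -0.0]
ft_force: [-0.2, -0.1, -1.4]
grip_width: 0.035
```

```bash
python3 - <<'E'
from h import *
plan(.609,.270,.248,4.6); plan(.609,.270,.2,4.6)
E
```

```text
T [5.43, -18.31, 0.85] roll -9.5 head -4.9
T [5.41, -18.3, 5.65] roll -9.5 head -4.9
```

>>> play_rows:
  motion:
    - {"fingers": 1, "translation": [1, -3, 0.8], "roll": -3}
    - {"fingers": 1, "translation": [2, -6, 0.8], "roll": -6}
    - {"fingers": 1, "translation": [3, -9, 0.8], "roll": -9.5}
    - {"fingers": 1, "translation": [4, -12, 0.8], "roll": -9.5}
    - {"fingers": 1, "translation": [4.8, -15, 0.8], "roll": -9.5}
    - {"fingers": 1, "translation": [5.4, -18, 0.8], "roll": -9.5}
    - {"fingers": 1, "translation": [5.4, -18.3, 0.8], "roll": -9.5}
    - {"fingers": 1, "translation": [5.4, -18.3, 0.8], "roll": -9.5}
    - {"fingers": 1, "translation": [5.4, -18.3, 3], "roll": -9.5}
    - {"fingers": 1, "translation": [5.4, -18.3, 5.6], "roll": -9.5}
    - {"fingers": 1, "translation": [5.4, -18.3, 5.6], "roll": -9.5}
    - {"fingers": 1, "translation": [5.4, -18.3, 5.6], "roll": -9.5}

```text
clock: 18.48
eef_pos: [0.6059, 0.2677, 0.1959]
tool_rot: [0.999, 0.039, -0.003, 0.001]
ft_force: [0.4, -0.5, -1.4]
grip_width: 0.0345
```

>>> play_rows:
  motion:
    - {"fingers": -0.8, "translation": [0, 0, 0], "roll": 0}
    - {"fingers": -0.8, "translation": [0, 0, 0], "roll": 0}
    - {"fingers": -0.8, "translation": [0, 0, 0], "roll": 0}
    - {"fingers": -0.8, "translation": [0, 0, 0], "roll": 0}
    - {"fingers": -0.8, "translation": [0, 0, 0], "roll": 0}
    - {"fingers": -0.8, "translation": [0, 0, 0], "roll": 0}
    - {"fingers": -0.8, "translation": [0, 0, -3], "roll": 0}
    - {"fingers": -0.8, "translation": [0, 0, -5], "roll": 0}
    - {"fingers": -0.8, "translation": [0, 0, -5], "roll": 0}

```text
clock: 19.23
eef_pos: [0.6096, 0.2707, 0.2535]
tool_rot: [0.999, 0.04, 0.004, -0.002]
ft_force: [0.1, -0.0, 1.2]
grip_width: 0.077
```

```bash
python3 - <<'E'
from h import *
def red(k):
    h=cv2.cvtColor(k['pixels'],cv2.COLOR_RGB2HSV)
    m=cv2.inRange(h,(0,190,110),(4,255,255))|cv2.inRange(h,(174,190,110),(180,255,255))
    n,_,st,ce=cv2.connectedComponentsWithStats(m); print([(st[i,4],ce[i].round().tolist()) for i in range(1,n) if st[i,4]>8])
for n in('scene','side','wrist'): red(cap(n,n+'1.png'))
plan(.524,-.075,.2,-4.9)
E
```

```text
[(np.int32(20), [280.0, 196.0]), (np.int32(19), [275.0, 202.0]), (np.int32(9), [263.0, 205.0]), (np.int32(19), [361.0, 313.0])]
[(np.int32(110), [325.0, 242.0]), (np.int32(24), [338.0, 252.0]), (np.int32(44), [187.0, 320.0]), (np.int32(55), [193.0, 326.0])]
[(np.int32(562), [267.0, 185.0]), (np.int32(35), [302.0, 179.0]), (np.int32(183), [245.0, 186.0]), (np.int32(187), [295.0, 187.0])]
T [-11.11, 33.71, 4.79] roll 9.5 head 4.6
```

```bash
python3 - <<'E'
from h import *
s=cap('side');c=cap('scene')
print(tri(s,(190,323),c,(361,313)),tri(s,(187,320),c,(361,313)),[onz(s,(190,323),z) for z in(.03,.1)],[onz(c,(361,313),z) for z in(.03,.1)])
E
```

```text
(array([0.6067, 0.2592, 0.0489]), np.float64(0.0011)) (array([0.6116, 0.2616, 0.0569]), np.float64(0.0001)) [array([0.6172, 0.255 , 0.03  ]), array([0.5779, 0.2726, 0.1   ])] [array([0.595 , 0.2518, 0.03  ]), array([0.6382, 0.2771, 0.1   ])]
```

Tri-view puts the dropped red at (0.608, 0.260, 0.05), inside the box. Next is the other red.

>>> play_rows:
  motion:
    - {"fingers": -0.9, "translation": [-1, 3, 0], "roll": 2}
    - {"fingers": -1, "translation": [-11.1, 33.7, 0], "roll": 9.5}
    - {"fingers": -1, "translation": [-11.1, 33.7, 0], "roll": 9.5}
    - {"fingers": -1, "translation": [-11.1, 33.7, 0], "roll": 9.5}
    - {"fingers": -1, "translation": [-11.1, 33.7, 0], "roll": 9.5}
    - {"fingers": -1, "translation": [-11.1, 33.7, 0], "roll": 9.5}
    - {"fingers": -1, "translation": [-11.1, 33.7, 0], "roll": 9.5}
    - {"fingers": -1, "translation": [-11.1, 33.7, 0], "roll": 9.5}
    - {"fingers": -1, "translation": [-11.1, 33.7, 0], "roll": 9.5}
    - {"fingers": -1, "translation": [-11.1, 33.7, 0], "roll": 9.5}
    - {"fingers": -1, "translation": [-11.1, 33.7, 0], "roll": 9.5}
    - {"fingers": -1, "translation": [-11.1, 33.7, 5], "roll": 9.5}
    - {"fingers": -1, "translation": [-11.1, 33.7, 8], "roll": 9.5}
    - {"fingers": -1, "translation": [-11.1, 33.7, 8], "roll": 9.5}

```text
clock: 20.65
eef_pos: [0.5169, -0.0726, 0.1591]
tool_rot: [0.999, -0.042, -0.009, -0.001]
ft_force: [-1.5, 0.3, -1.5]
grip_width: 0.0856
```

```bash
cat >> h.py <<'E'
def domes(z=.079):
    "white dome pixels amid coloured caps, wrist view -> world"
    w=cap('wrist'); h=cv2.cvtColor(w['pixels'],cv2.COLOR_RGB2HSV)
    m=cv2.inRange(h,(100,150,80),(125,255,255))|cv2.inRange(h,(0,180,90),(5,255,255))|cv2.inRange(h,(173,180,90),(180,255,255))
    cs,hi=cv2.findContours(m,cv2.RETR_CCOMP,cv2.CHAIN_APPROX_NONE)
    for q,hh in zip(cs,hi[0]):
        if hh[3]>=0 and cv2.contourArea(q)>60:
            (u,v),r=cv2.minEnclosingCircle(q); print('dome',round(u),round(v),round(r,1),onz(w,(u,v),z))
E
python3 - <<'E'
from h import *
domes(.077); plan(.524,-.075,.024,-4.9)
E
```

```text
dome 290 211 13.3 [ 0.5238 -0.0758  0.077 ]
dome 290 156 13.4 [ 0.5272 -0.035   0.077 ]
dome 291 96 14.3 [0.5308 0.006  0.077 ]
dome 292 31 15.2 [0.5343 0.0471 0.077 ]
T [0.64, 0.18, 13.92] roll 0.1 head -4.8
```

>>> play_rows:
  motion:
    - {"fingers": -1, "translation": [0.6, 0.2, 4], "roll": 0}
    - {"fingers": -1, "translation": [0.6, 0.2, 8], "roll": 0}
    - {"fingers": -1, "translation": [0.6, 0.2, 11], "roll": 0}
    - {"fingers": -1, "translation": [0.6, 0.2, 13], "roll": 0}
    - {"fingers": -1, "translation": [0.6, 0.2, 13.8], "roll": 0}
    - {"fingers": -1, "translation": [0.6, 0.2, 13.8], "roll": 0}
    - {"fingers": -1, "translation": [0.6, 0.2, 13.8], "roll": 0}
    - {"fingers": 1, "translation": [0.6, 0.2, 13.8], "roll": 0}
    - {"fingers": 1, "translation": [0.6, 0.2, 13.8], "roll": 0}
    - {"fingers": 1, "translation": [0.6, 0.2, 13.8], "roll": 0}
    - {"fingers": 1, "translation": [0.6, 0.2, 13.8], "roll": 0}
    - {"fingers": 1, "translation": [0.6, 0.2, 13.8], "roll": 0}
    - {"fingers": 1, "translation": [0.6, 0.2, 13.8], "roll": 0}
    - {"fingers": 1, "translation": [0.6, 0.2, 13.8], "roll": 0}

```text
clock: 21.87
eef_pos: [0.5282, -0.0774, 0.0339]
tool_rot: [0.999, -0.043, -0.0, 0.0]
ft_force: [-12.7, 0.7, 25.9]
grip_width: 0.034
```

>>> play_rows:
  motion:
    - {"fingers": -0.9, "translation": [0, 0, 0], "roll": 0}
    - {"fingers": -0.9, "translation": [0, 0, 0], "roll": 0}
    - {"fingers": -0.9, "translation": [0, 0, 0], "roll": 0}
    - {"fingers": -0.9, "translation": [0, 0, 0], "roll": 0}
    - {"fingers": -0.9, "translation": [0, 0, 0], "roll": 0}

```text
clock: 22.28
eef_pos: [0.5302, -0.0776, 0.0298]
tool_rot: [0.999, -0.043, 0.0, 0.0]
ft_force: [-0.4, -0.9, -0.9]
grip_width: 0.0813
```

```bash
python3 - <<'E'
from h import *
domes(.077); plan(.524,-.075,.024,-4.9);print(bot.get_obs()['eef_pos'])
E
```

```text
dome 277 298 23.7 [ 0.53   -0.0771  0.077 ]
dome 260 190 25.1 [ 0.5275 -0.0345  0.077 ]
dome 258 65 28.7 [0.531  0.0059 0.077 ]
T [-0.63, -0.2, 0.58] roll -0.0 head -4.9
[ 0.53006351 -0.07757185  0.0297987 ]
```

```bash
python3 - <<'E'
from h import *
w=cap('wrist');c=cap('scene')
f=lambda k,a,b,n=80:cv2.resize(k['pixels'][b:b+n,a:a+n],(400,400),interpolation=cv2.INTER_CUBIC)
cv2.imwrite('pics/m7.png',np.hstack([f(c,235,155),f(w,110,60,360)])[:,:,::-1])
E
```

```text
(no output)
```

View pics/m7.png

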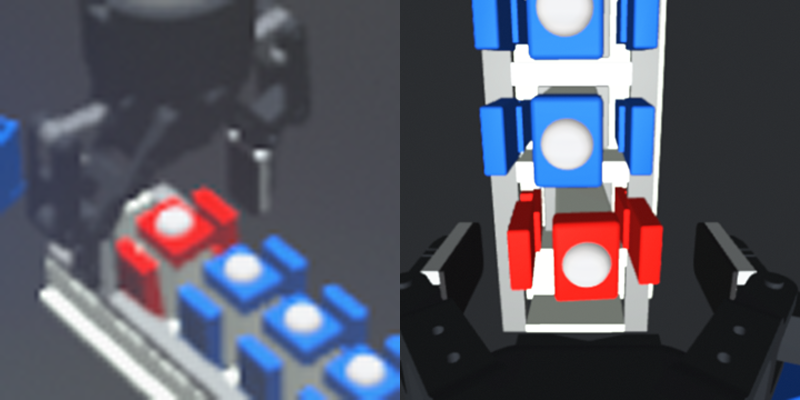

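>>> play_rows:
  motion:
    - {"fingers": -0.9, "translation": [-0.2, 0, 0.4], "roll": 0}
    - {"fingers": -0.9, "translation": [-0.2, 0, 0.6], "roll": 0}
    - {"fingers": -0.9, "translation": [-0.2, 0, 0.6], "roll": 0}
    - {"fingers": 1, "translation": [-0.2, 0, 0.6], "roll": 0}
    - {"fingers": 1, "translation": [-0.2, 0, 0.6], "roll": 0}
    - {"fingers": 1, "translation": [-0.2, 0, 0.6], "roll": 0}
    - {"fingers": 1, "translation": [-0.2, 0, 0.6], "roll": 0}
    - {"fingers": 1, "translation": [-0.2, 0, 0.6], "roll": 0}
    - {"fingers": 1, "translation": [-0.2, 0, 0.6], "roll": 0}
    - {"fingers": 1, "translation": [-0.2, 0, 0.6], "roll": 0}

```text
clock: 23.27
eef_pos: [0.5268, -0.0772, 0.026]
tool_rot: [0.999, -0.043, -0.0, -0.0]
ft_force: [-6.5, 1.6, 14.0]
grip_width: 0.0344
```

>>> play_rows:
  motion:
    - {"fingers": 1, "translation": [-0.4, 0, 0], "roll": 0}
    - {"fingers": 1, "translation": [-0.4, 0, -0.3], "roll": 0}
    - {"fingers": 1, "translation": [-0.4, 0, -0.8], "roll": 0}
    - {"fingers": 1, "translation": [-0.4, 0, -0.8], "roll": 0}

```text
clock: 23.6
eef_pos: [0.5242, -0.0771, 0.0328]
tool_rot: [0.999, -0.043, 0.0, 0.0]
ft_force: [-0.3, -0.4, -1.4]
grip_width: 0.0345
```

Pinched, with forces near zero. Lifting out.

>>> play_rows:
  motion:
    - {"fingers": 1, "translation": [0, 0, -1], "roll": 0}
    - {"fingers": 1, "translation": [0, 0, -2], "roll": 0}
    - {"fingers": 1, "translation": [0, 0, -4], "roll": 0}
    - {"fingers": 1, "translation": [0, 0, -6], "roll": 0}
    - {"fingers": 1, "translation": [0, 0, -9], "roll": 0}
    - {"fingers": 1, "translation": [0, 0, -12], "roll": 0}
    - {"fingers": 1, "translation": [0, 0, -15], "roll": 0}
    - {"fingers": 1, "translation": [0, 0, -18], "roll": 0}
    - {"fingers": 1, "translation": [0, 0, -21], "roll": 0}
    - {"fingers": 1, "translation": [0, 0, -22.5], "roll": 0}
    - {"fingers": 1, "translation": [0, 0, -22.5], "roll": 0}
    - {"fingers": 1, "translation": [0, 0, -22.5], "roll": 0}

```text
clock: 24.6
eef_pos: [0.5243, -0.0771, 0.2583]
tool_rot: [0.999, -0.043, 0.001, 0.0]
ft_force: [-0.6, 0.5, -2.0]
grip_width: 0.0343
```

```bash
python3 - <<'E'
from h import *
plan(.609,.270,.25,4.6)
E
```

```text
T [5.45, -35.31, 0.84] roll -9.5 head -4.9
```

>>> play_rows:
  motion:
    - {"fingers": 1, "translation": [0.5, -2, 0.8], "roll": -2}
    - {"fingers": 1, "translation": [1, -5, 0.8], "roll": -5}
    - {"fingers": 1, "translation": [1.5, -8, 0.8], "roll": -9.5}
    - {"fingers": 1, "translation": [2, -11, 0.8], "roll": -9.5}
    - {"fingers": 1, "translation": [2.5, -14.5, 0.8], "roll": -9.5}
    - {"fingers": 1, "translation": [3, -18, 0.8], "roll": -9.5}
    - {"fingers": 1, "translation": [3.5, -21.5, 0.8], "roll": -9.5}
    - {"fingers": 1, "translation": [4, -25, 0.8], "roll": -9.5}
    - {"fingers": 1, "translation": [4.5, -28.5, 0.8], "roll": -9.5}
    - {"fingers": 1, "translation": [5, -32, 0.8], "roll": -9.5}
    - {"fingers": 1, "translation": [5.4, -34.5, 0.8], "roll": -9.5}
    - {"fingers": 1, "translation": [5.4, -35.3, 0.8], "roll": -9.5}
    - {"fingers": 1, "translation": [5.4, -35.3, 0.8], "roll": -9.5}
    - {"fingers": 1, "translation": [5.4, -35.3, 3], "roll": -9.5}
    - {"fingers": 1, "translation": [5.4, -35.3, 5], "roll": -9.5}
    - {"fingers": 1, "translation": [5.4, -35.3, 5], "roll": -9.5}
    - {"fingers": 1, "translation": [5.4, -35.3, 5], "roll": -9.5}

```text
clock: 26.02
eef_pos: [0.6065, 0.2679, 0.2052]
tool_rot: [0.999, 0.039, -0.002, 0.001]
ft_force: [0.3, -0.3, -1.0]
grip_width: 0.0342
```

>>> play_rows:
  motion:
    - {"fingers": -0.8, "translation": [0, 0, 0], "roll": 0}
    - {"fingers": -0.8, "translation": [0, 0, 0], "roll": 0}
    - {"fingers": -0.8, "translation": [0, 0, 0], "roll": 0}
    - {"fingers": -0.8, "translation": [0, 0, 0], "roll": 0}
    - {"fingers": -0.8, "translation": [0, 0, 0], "roll": 0}
    - {"fingers": -0.8, "translation": [0, 0, 0], "roll": 0}
    - {"fingers": -0.8, "translation": [0, 0, -3], "roll": 0}
    - {"fingers": -0.8, "translation": [0, 0, -5], "roll": 0}
    - {"fingers": -0.8, "translation": [0, 0, -5], "roll": 0}
    - {"fingers": -0.8, "translation": [0, 0, -5], "roll": 0}
    - {"fingers": -0.8, "translation": [0, 0, -5], "roll": 0}

```text
clock: 26.93
eef_pos: [0.6079, 0.2701, 0.2566]
tool_rot: [0.999, 0.04, -0.0, 0.0]
ft_force: [0.3, 0.5, 0.5]
grip_width: 0.077
```

```bash
python3 - <<'E'
from h import *
def red(k):
    h=cv2.cvtColor(k['pixels'],cv2.COLOR_RGB2HSV)
    m=cv2.inRange(h,(0,190,110),(4,255,255))|cv2.inRange(h,(174,190,110),(180,255,255))
    n,_,st,ce=cv2.connectedComponentsWithStats(m); print([(st[i,4],ce[i].round().tolist()) for i in range(1,n) if st[i,4]>8])
ks={n:cap(n) for n in('scene','side','wrist')}
for k in ks.values(): red(k)
f=lambda k,a,b,n=120:cv2.resize(k['pixels'][b:b+n,a:a+n],(400,400),interpolation=cv2.INTER_CUBIC)
cv2.imwrite('pics/m8.png',np.hstack([f(ks['side'],120,230,160),f(ks['wrist'],190,100,180)])[:,:,::-1])
plan(.532,.007,.25,-4.9);plan(.5272,-.035,.25,-4.9);plan(.5343,.0471,.25,-4.9)
E
```

```text
[(np.int32(38), [379.0, 292.0]), (np.int32(64), [360.0, 313.0])]
[(np.int32(206), [166.0, 301.0]), (np.int32(160), [193.0, 325.0])]
[(np.int32(1230), [319.0, 186.0]), (np.int32(1055), [249.0, 184.0])]
T [-9.6, 25.6, 0.6] roll 9.5 head 4.6
T [-10.42, 29.75, 0.61] roll 9.5 head 4.6
T [-9.06, 21.62, 0.6] roll 9.5 head 4.6
```

View pics/m8.png

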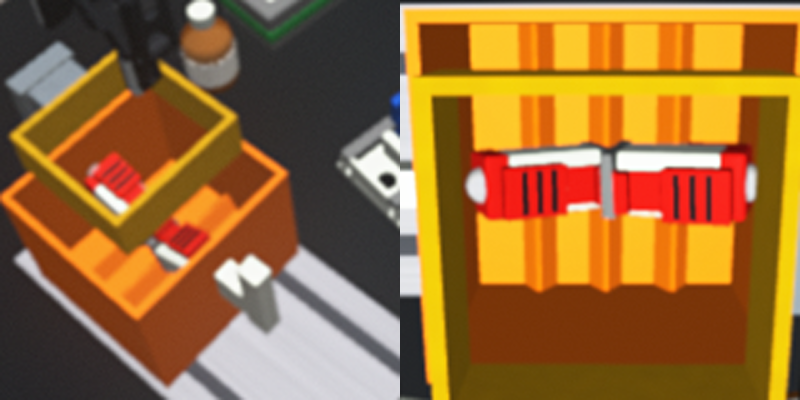

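Both reds lie in the box (side crop and wrist crop). Now the blues.

>>> play_rows:
  motion:
    - {"fingers": -0.9, "translation": [-1, 3, 0.6], "roll": 2}
    - {"fingers": -1, "translation": [-10.4, 29.7, 0.6], "roll": 9.5}
    - {"fingers": -1, "translation": [-10.4, 29.7, 0.6], "roll": 9.5}
    - {"fingers": -1, "translation": [-10.4, 29.7, 0.6], "roll": 9.5}
    - {"fingers": -1, "translation": [-10.4, 29.7, 0.6], "roll": 9.5}
    - {"fingers": -1, "translation": [-10.4, 29.7, 0.6], "roll": 9.5}
    - {"fingers": -1, "translation": [-10.4, 29.7, 0.6], "roll": 9.5}
    - {"fingers": -1, "translation": [-10.4, 29.7, 0.6], "roll": 9.5}
    - {"fingers": -1, "translation": [-10.4, 29.7, 4], "roll": 9.5}
    - {"fingers": -1, "translation": [-10.4, 29.7, 8], "roll": 9.5}
    - {"fingers": -1, "translation": [-10.4, 29.7, 10], "roll": 9.5}
    - {"fingers": -1, "translation": [-10.4, 29.7, 10], "roll": 9.5}
    - {"fingers": -1, "translation": [-10.4, 29.7, 10], "roll": 9.5}
    - {"fingers": -1, "translation": [-10.4, 29.7, 10], "roll": 9.5}
    - {"fingers": -1, "translation": [-10.4, 29.7, 10], "roll": 9.5}

```text
clock: 28.33
eef_pos: [0.5295, -0.0341, 0.159]
tool_rot: [0.999, -0.043, 0.002, 0.0]
ft_force: [-0.6, 0.4, 0.3]
grip_width: 0.0853
```

```bash
python3 - <<'E'
from h import *
domes(.077); plan(.5272,-.035,.022,-4.9);print(bot.get_obs()['eef_pos'])
E
```

```text
dome 275 208 12.4 [ 0.5274 -0.0342  0.077 ]
dome 275 152 13.0 [0.5309 0.0068 0.077 ]
dome 274 92 14.0 [0.5342 0.048  0.077 ]
T [-0.28, 0.11, 13.7] roll -0.0 head -4.9
[ 0.52951835 -0.03413162  0.15905661]
```

>>> play_rows:
  motion:
    - {"fingers": -1, "translation": [-0.2, 0.1, 4], "roll": 0}
    - {"fingers": -1, "translation": [-0.2, 0.1, 8], "roll": 0}
    - {"fingers": -1, "translation": [-0.2, 0.1, 11], "roll": 0}
    - {"fingers": -1, "translation": [-0.2, 0.1, 13], "roll": 0}
    - {"fingers": -1, "translation": [-0.2, 0.1, 13.6], "roll": 0}
    - {"fingers": -1, "translation": [-0.2, 0.1, 13.6], "roll": 0}
    - {"fingers": -1, "translation": [-0.2, 0.1, 13.6], "roll": 0}
    - {"fingers": 1, "translation": [-0.2, 0.1, 13.6], "roll": 0}
    - {"fingers": 1, "translation": [-0.2, 0.1, 13.6], "roll": 0}
    - {"fingers": 1, "translation": [-0.2, 0.1, 13.6], "roll": 0}
    - {"fingers": 1, "translation": [-0.2, 0.1, 13.6], "roll": 0}
    - {"fingers": 1, "translation": [-0.2, 0.1, 13.6], "roll": 0}
    - {"fingers": 1, "translation": [-0.2, 0.1, 13.6], "roll": 0}
    - {"fingers": 1, "translation": [-0.2, 0.1, 13.6], "roll": 0}

```text
clock: 29.55
eef_pos: [0.5273, -0.0352, 0.0249]
tool_rot: [0.999, -0.043, 0.002, -0.0]
ft_force: [-6.2, 1.0, 18.9]
grip_width: 0.035
```

>>> play_rows:
  motion:
    - {"fingers": 1, "translation": [0, 0, -0.4], "roll": 0}
    - {"fingers": 1, "translation": [0, 0, -0.8], "roll": 0}
    - {"fingers": 1, "translation": [0, 0, -1.5], "roll": 0}
    - {"fingers": 1, "translation": [0, 0, -3], "roll": 0}
    - {"fingers": 1, "translation": [0, 0, -5], "roll": 0}
    - {"fingers": 1, "translation": [0, 0, -8], "roll": 0}
    - {"fingers": 1, "translation": [0, 0, -11], "roll": 0}
    - {"fingers": 1, "translation": [0, 0, -13], "roll": 0}
    - {"fingers": 1, "translation": [0, 0, -13], "roll": 0}
    - {"fingers": 1, "translation": [0, 0, -13], "roll": 0}

```text
clock: 30.38
eef_pos: [0.5269, -0.0352, 0.1523]
tool_rot: [0.999, -0.043, 0.002, 0.0]
ft_force: [-0.6, -0.2, -1.2]
grip_width: 0.0341
```

```bash
cat >> h.py <<'E'
def tray():
    c=cap('side'); h=cv2.cvtColor(c['pixels'],cv2.COLOR_RGB2HSV)
    m=cv2.inRange(h,(100,120,60),(125,255,255)); cs,_=cv2.findContours(m,cv2.RETR_EXTERNAL,cv2.CHAIN_APPROX_NONE)
    for q in cs:
        x,y=cv2.moments(q)['m10'],cv2.moments(q)['m00']
        if 2000<cv2.contourArea(q)<9000 and cv2.boundingRect(q)[1]>100:
            ap=cv2.approxPolyDP(cv2.convexHull(q),4,True)[:,0]; print('tray',ap.tolist(),[onz(c,p,.045)[:2].tolist() for p in ap])
E
python3 - <<'E'
from h import *
tray()
yw=np.radians(14.3); ey=np.array([-np.sin(yw),np.cos(yw)]);t=np.array([.607,-.288])
for k in(-.055,0,.055): print((t+k*ey).round(3)); plan(*(t+k*ey),.155,14.3)
E
```

```text
tray [[348, 162], [393, 176], [365, 233], [335, 222]] [[0.6814, -0.3597], [0.5569, -0.3955], [0.494, -0.1746], [0.5678, -0.1544]]
[ 0.621 -0.341]
T [12.1, 29.69, -0.43] roll -19.2 head -4.9
[ 0.607 -0.288]
T [10.29, 24.5, -0.43] roll -19.2 head -4.9
[ 0.593 -0.235]
T [8.47, 19.3, -0.43] roll -19.2 head -4.9
```

>>> play_rows:
  motion:
    - {"fingers": 1, "translation": [1, 2, -0.4], "roll": -4}
    - {"fingers": 1, "translation": [2, 5, -0.4], "roll": -9}
    - {"fingers": 1, "translation": [3.2, 8, -0.4], "roll": -14}
    - {"fingers": 1, "translation": [4.4, 11, -0.4], "roll": -19.2}
    - {"fingers": 1, "translation": [5.6, 14, -0.4], "roll": -19.2}
    - {"fingers": 1, "translation": [6.8, 17, -0.4], "roll": -19.2}
    - {"fingers": 1, "translation": [8, 20, -0.4], "roll": -19.2}
    - {"fingers": 1, "translation": [9.5, 23, -0.4], "roll": -19.2}
    - {"fingers": 1, "translation": [10.8, 26, -0.4], "roll": -19.2}
    - {"fingers": 1, "translation": [11.7, 28.5, -0.4], "roll": -19.2}
    - {"fingers": 1, "translation": [11.9, 29.2, -0.4], "roll": -19.2}
    - {"fingers": 1, "translation": [11.9, 29.2, -0.4], "roll": -19.2}
    - {"fingers": 1, "translation": [11.9, 29.2, -0.4], "roll": -19.2}
    - {"fingers": 1, "translation": [11.9, 29.2, -0.4], "roll": -19.2}

```text
clock: 31.6
eef_pos: [0.6186, -0.3347, 0.1538]
tool_rot: [0.992, 0.125, -0.001, -0.001]
ft_force: [-0.3, 0.3, -0.9]
grip_width: 0.034
```

```bash
python3 - <<'E'
from h import *
plan(.619,-.336,.028,14.3);o=bot.get_obs();print(o['joint_pos'].round(2),o['eef_pos'])
E
```

```text
T [0.03, 0.17, 12.58] roll 0.0 head 14.3
[-0.5   0.69  0.57  1.45  0.    0.82] [ 0.61861954 -0.33465851  0.15380273]
```

>>> play_rows:
  motion:
    - {"fingers": 1, "translation": [0, 0.1, 3], "roll": 0}
    - {"fingers": 1, "translation": [0, 0.1, 6], "roll": 0}
    - {"fingers": 1, "translation": [0, 0.1, 9], "roll": 0}
    - {"fingers": 1, "translation": [0, 0.1, 11], "roll": 0}
    - {"fingers": 1, "translation": [0, 0.1, 12.2], "roll": 0}
    - {"fingers": 1, "translation": [0, 0.1, 12.4], "roll": 0}
    - {"fingers": 1, "translation": [0, 0.1, 12.4], "roll": 0}
    - {"fingers": 1, "translation": [0, 0.1, 12.4], "roll": 0}

```text
clock: 32.27
eef_pos: [0.6208, -0.3373, 0.0331]
tool_rot: [0.992, 0.125, 0.001, 0.001]
ft_force: [0.7, -0.8, -0.8]
grip_width: 0.0338
```

>>> play_rows:
  motion:
    - {"fingers": 0, "translation": [0, 0, 0], "roll": 0}
    - {"fingers": -0.3, "translation": [0, 0, 0], "roll": 0}
    - {"fingers": -0.7, "translation": [0, 0, 0], "roll": 0}
    - {"fingers": -0.7, "translation": [0, 0, 0], "roll": 0}
    - {"fingers": -0.7, "translation": [0, 0, 0], "roll": 0}
    - {"fingers": -0.7, "translation": [0, 0, 0], "roll": 0}
    - {"fingers": -0.7, "translation": [0, 0, -3], "roll": 0}
    - {"fingers": -0.7, "translation": [0, 0, -7], "roll": 0}
    - {"fingers": -0.7, "translation": [0, 0, -11], "roll": 0}
    - {"fingers": -0.7, "translation": [0, 0, -13], "roll": 0}
    - {"fingers": -0.7, "translation": [0, 0, -13], "roll": 0}
    - {"fingers": -0.7, "translation": [0, 0, -13], "roll": 0}

```text
clock: 33.27
eef_pos: [0.6207, -0.3379, 0.1635]
tool_rot: [0.992, 0.124, 0.002, 0.001]
ft_force: [0.5, -0.6, -1.0]
grip_width: 0.0725
```

```bash
python3 - <<'E'
from h import *
domes(.075); plan(.5309,.0068,.16,-4.9)
E
```

```text
dome 278 203 12.7 [ 0.6207 -0.3366  0.075 ]
dome 278 186 24.5 [ 0.6173 -0.3242  0.075 ]
dome 252 113 64.3 [ 0.586 -0.277  0.075]
T [-0.11, -35.53, 0.1] roll 19.2 head 14.3
```

First blue is standing in the tray (dome at 0.621, -0.337). Second blue next.

>>> play_rows:
  motion:
    - {"fingers": -1, "translation": [0, -3, 0], "roll": 5}
    - {"fingers": -1, "translation": [-0.1, -35.5, 0.1], "roll": 19.2}
    - {"fingers": -1, "translation": [-0.1, -35.5, 0.1], "roll": 19.2}
    - {"fingers": -1, "translation": [-0.1, -35.5, 0.1], "roll": 19.2}
    - {"fingers": -1, "translation": [-0.1, -35.5, 0.1], "roll": 19.2}
    - {"fingers": -1, "translation": [-0.1, -35.5, 0.1], "roll": 19.2}
    - {"fingers": -1, "translation": [-0.1, -35.5, 0.1], "roll": 19.2}
    - {"fingers": -1, "translation": [-0.1, -35.5, 0.1], "roll": 19.2}
    - {"fingers": -1, "translation": [-0.1, -35.5, 0.1], "roll": 19.2}
    - {"fingers": -1, "translation": [-0.1, -35.5, 0.1], "roll": 19.2}
    - {"fingers": -1, "translation": [-0.1, -35.5, 0.1], "roll": 19.2}
    - {"fingers": -1, "translation": [-0.1, -35.5, 0.1], "roll": 19.2}
    - {"fingers": -1, "translation": [-0.1, -35.5, 0.1], "roll": 19.2}
    - {"fingers": -1, "translation": [-0.1, -35.5, 0.1], "roll": 19.2}
    - {"fingers": -1, "translation": [-0.1, -35.5, 0.1], "roll": 19.2}

```text
clock: 34.57
eef_pos: [0.5312, 0.0053, 0.1596]
tool_rot: [0.999, -0.044, -0.0, 0.0]
ft_force: [-0.1, -0.9, -0.1]
grip_width: 0.0852
```

```bash
python3 - <<'E'
from h import *
domes(.077); tray(); plan(.5309,.0065,.022,-4.9);print(bot.get_obs()['eef_pos'])
E
```

```text
dome 278 205 12.4 [0.531  0.0076 0.077 ]
dome 277 149 13.0 [0.5344 0.0486 0.077 ]
tray [[341, 159], [393, 176], [365, 233], [341, 224], [326, 192]] [[0.7037, -0.357], [0.5569, -0.3955], [0.494, -0.1746], [0.5532, -0.159], [0.6498, -0.2222]]
T [-0.04, -0.09, 13.78] roll -0.1 head -5.0
[0.53121243 0.00560651 0.15978715]
```

Tray unmoved. Pick.

>>> play_rows:
  motion:
    - {"fingers": -1, "translation": [0, -0.1, 4], "roll": 0}
    - {"fingers": -1, "translation": [0, -0.1, 8], "roll": 0}
    - {"fingers": -1, "translation": [0, -0.1, 11], "roll": 0}
    - {"fingers": -1, "translation": [0, -0.1, 13], "roll": 0}
    - {"fingers": -1, "translation": [0, -0.1, 13.7], "roll": 0}
    - {"fingers": -1, "translation": [0, -0.1, 13.7], "roll": 0}
    - {"fingers": -1, "translation": [0, -0.1, 13.7], "roll": 0}
    - {"fingers": 1, "translation": [0, -0.1, 13.7], "roll": 0}
    - {"fingers": 1, "translation": [0, -0.1, 13.7], "roll": 0}
    - {"fingers": 1, "translation": [0, -0.1, 13.7], "roll": 0}
    - {"fingers": 1, "translation": [0, -0.1, 13.7], "roll": 0}
    - {"fingers": 1, "translation": [0, -0.1, 13.7], "roll": 0}
    - {"fingers": 1, "translation": [0, -0.1, 13.7], "roll": 0}
    - {"fingers": 1, "translation": [0, -0.1, 13.7], "roll": 0}

```text
clock: 35.83
eef_pos: [0.532, 0.0078, 0.0269]
tool_rot: [0.999, -0.043, 0.002, -0.0]
ft_force: [-6.7, -0.2, 19.6]
grip_width: 0.0344
```

>>> play_rows:
  motion:
    - {"fingers": 1, "translation": [0, 0, -0.4], "roll": 0}
    - {"fingers": 1, "translation": [0, 0, -0.8], "roll": 0}
    - {"fingers": 1, "translation": [0, 0, -1.5], "roll": 0}
    - {"fingers": 1, "translation": [0, 0, -3], "roll": 0}
    - {"fingers": 1, "translation": [0, 0, -5], "roll": 0}
    - {"fingers": 1, "translation": [0, 0, -8], "roll": 0}
    - {"fingers": 1, "translation": [0, 0, -11], "roll": 0}
    - {"fingers": 1, "translation": [0, 0, -13], "roll": 0}
    - {"fingers": 1, "translation": [0, 0, -13], "roll": 0}
    - {"fingers": 1, "translation": [0, 0, -13], "roll": 0}

```text
clock: 36.67
eef_pos: [0.5323, 0.0076, 0.1544]
tool_rot: [0.999, -0.043, 0.002, -0.0]
ft_force: [-0.1, -0.8, -2.2]
grip_width: 0.0337
```

```bash
python3 - <<'E'
from h import *
plan(.607,-.285,.16,14.3)
E
```

```text
T [9.96, 28.51, -0.54] roll -19.2 head -4.9
```

>>> play_rows:
  motion:
    - {"fingers": 1, "translation": [0.6, 2, -0.5], "roll": -4}
    - {"fingers": 1, "translation": [1.6, 5, -0.5], "roll": -9}
    - {"fingers": 1, "translation": [2.7, 8, -0.5], "roll": -14}
    - {"fingers": 1, "translation": [3.8, 11, -0.5], "roll": -19.2}
    - {"fingers": 1, "translation": [4.9, 14, -0.5], "roll": -19.2}
    - {"fingers": 1, "translation": [6, 17, -0.5], "roll": -19.2}
    - {"fingers": 1, "translation": [7, 20, -0.5], "roll": -19.2}
    - {"fingers": 1, "translation": [8, 23, -0.5], "roll": -19.2}
    - {"fingers": 1, "translation": [9, 26, -0.5], "roll": -19.2}
    - {"fingers": 1, "translation": [9.8, 28, -0.5], "roll": -19.2}
    - {"fingers": 1, "translation": [10, 28.5, -0.5], "roll": -19.2}
    - {"fingers": 1, "translation": [10, 28.5, -0.5], "roll": -19.2}
    - {"fingers": 1, "translation": [10, 28.5, -0.5], "roll": -19.2}
    - {"fingers": 1, "translation": [10, 28.5, -0.5], "roll": -19.2}

```text
clock: 37.83
eef_pos: [0.6057, -0.2834, 0.157]
tool_rot: [0.992, 0.125, -0.001, -0.001]
ft_force: [-0.5, 0.2, -0.8]
grip_width: 0.0338
```

```bash
python3 - <<'E'
from h import *
tray(); domes(.075); plan(.607,-.285,.03,14.3)
E
```

```text
tray [[341, 159], [393, 176], [365, 233], [311, 212], [312, 199]] [[0.7037, -0.357], [0.5569, -0.3955], [0.494, -0.1746], [0.6318, -0.1408], [0.6595, -0.1777]]
dome 279 298 23.4 [ 0.6254 -0.3573  0.075 ]
dome 279 231 34.4 [ 0.6109 -0.3014  0.075 ]
T [0.05, 0.18, 12.79] roll 0.1 head 14.4
```

>>> play_rows:
  motion:
    - {"fingers": 1, "translation": [0, 0.1, 3], "roll": 0}
    - {"fingers": 1, "translation": [0, 0.1, 6], "roll": 0}
    - {"fingers": 1, "translation": [0, 0.1, 9], "roll": 0}
    - {"fingers": 1, "translation": [0, 0.1, 11], "roll": 0}
    - {"fingers": 1, "translation": [0, 0.1, 12.2], "roll": 0}
    - {"fingers": 1, "translation": [0, 0.1, 12.7], "roll": 0}
    - {"fingers": 1, "translation": [0, 0.1, 12.7], "roll": 0}
    - {"fingers": 1, "translation": [0, 0.1, 12.7], "roll": 0}

```text
clock: 38.6
eef_pos: [0.6075, -0.286, 0.0324]
tool_rot: [0.992, 0.124, 0.001, 0.001]
ft_force: [-0.8, -0.2, -0.2]
grip_width: 0.0333
```

>>> play_rows:
  motion:
    - {"fingers": 0, "translation": [0, 0, 0], "roll": 0}
    - {"fingers": -0.3, "translation": [0, 0, 0], "roll": 0}
    - {"fingers": -0.7, "translation": [0, 0, 0], "roll": 0}
    - {"fingers": -0.7, "translation": [0, 0, 0], "roll": 0}
    - {"fingers": -0.7, "translation": [0, 0, 0], "roll": 0}
    - {"fingers": -0.7, "translation": [0, 0, 0], "roll": 0}
    - {"fingers": -0.7, "translation": [0, 0, -3], "roll": 0}
    - {"fingers": -0.7, "translation": [0, 0, -7], "roll": 0}
    - {"fingers": -0.7, "translation": [0, 0, -11], "roll": 0}
    - {"fingers": -0.7, "translation": [0, 0, -13], "roll": 0}
    - {"fingers": -0.7, "translation": [0, 0, -13], "roll": 0}
    - {"fingers": -0.7, "translation": [0, 0, -13], "roll": 0}

```text
clock: 39.6
eef_pos: [0.6077, -0.2865, 0.1633]
tool_rot: [0.992, 0.124, 0.002, 0.001]
ft_force: [-0.8, -0.2, 0.2]
grip_width: 0.0726
```

```bash
python3 - <<'E'
from h import *
domes(.075); plan(.5343,.0485,.16,-4.9)
E
```

```text
dome 278 266 11.9 [ 0.6205 -0.3355  0.075 ]
dome 278 239 22.8 [ 0.6146 -0.3135  0.075 ]
dome 278 204 12.6 [ 0.608  -0.2862  0.075 ]
dome 278 188 24.2 [ 0.6048 -0.2734  0.075 ]
T [1.24, -34.19, 0.1] roll 19.2 head 14.3
```

Both blues are standing. Third.

>>> play_rows:
  motion:
    - {"fingers": -1, "translation": [0, -3, 0], "roll": 5}
    - {"fingers": -1, "translation": [1.2, -34.2, 0.1], "roll": 19.2}
    - {"fingers": -1, "translation": [1.2, -34.2, 0.1], "roll": 19.2}
    - {"fingers": -1, "translation": [1.2, -34.2, 0.1], "roll": 19.2}
    - {"fingers": -1, "translation": [1.2, -34.2, 0.1], "roll": 19.2}
    - {"fingers": -1, "translation": [1.2, -34.2, 0.1], "roll": 19.2}
    - {"fingers": -1, "translation": [1.2, -34.2, 0.1], "roll": 19.2}
    - {"fingers": -1, "translation": [1.2, -34.2, 0.1], "roll": 19.2}
    - {"fingers": -1, "translation": [1.2, -34.2, 0.1], "roll": 19.2}
    - {"fingers": -1, "translation": [1.2, -34.2, 0.1], "roll": 19.2}
    - {"fingers": -1, "translation": [1.2, -34.2, 0.1], "roll": 19.2}
    - {"fingers": -1, "translation": [1.2, -34.2, 0.1], "roll": 19.2}
    - {"fingers": -1, "translation": [1.2, -34.2, 0.1], "roll": 19.2}
    - {"fingers": -1, "translation": [1.2, -34.2, 0.1], "roll": 19.2}
    - {"fingers": -1, "translation": [1.2, -34.2, 0.1], "roll": 19.2}

```text
clock: 40.9
eef_pos: [0.534, 0.0472, 0.1597]
tool_rot: [0.999, -0.044, -0.0, 0.0]
ft_force: [0.4, 0.3, 0.4]
grip_width: 0.0853
```

```bash
python3 - <<'E'
from h import *
domes(.077); tray(); plan(.5343,.0485,.022,-4.9);print(bot.get_obs()['eef_pos'])
E
```

```text
dome 279 204 12.3 [0.5345 0.0494 0.077 ]
tray [[341, 159], [393, 176], [365, 233], [329, 220], [312, 207], [312, 199]] [[0.7037, -0.357], [0.5569, -0.3955], [0.494, -0.1746], [0.5825, -0.1497], [0.6411, -0.1558], [0.6595, -0.1777]]
T [0.02, -0.1, 13.79] roll -0.1 head -5.0
[0.53405167 0.04754693 0.15989441]
```

>>> play_rows:
  motion:
    - {"fingers": -1, "translation": [0, -0.1, 4], "roll": 0}
    - {"fingers": -1, "translation": [0, -0.1, 8], "roll": 0}
    - {"fingers": -1, "translation": [0, -0.1, 11], "roll": 0}
    - {"fingers": -1, "translation": [0, -0.1, 13], "roll": 0}
    - {"fingers": -1, "translation": [0, -0.1, 13.7], "roll": 0}
    - {"fingers": -1, "translation": [0, -0.1, 13.7], "roll": 0}
    - {"fingers": -1, "translation": [0, -0.1, 13.7], "roll": 0}
    - {"fingers": 1, "translation": [0, -0.1, 13.7], "roll": 0}
    - {"fingers": 1, "translation": [0, -0.1, 13.7], "roll": 0}
    - {"fingers": 1, "translation": [0, -0.1, 13.7], "roll": 0}
    - {"fingers": 1, "translation": [0, -0.1, 13.7], "roll": 0}
    - {"fingers": 1, "translation": [0, -0.1, 13.7], "roll": 0}
    - {"fingers": 1, "translation": [0, -0.1, 13.7], "roll": 0}
    - {"fingers": 1, "translation": [0, -0.1, 13.7], "roll": 0}

```text
clock: 42.17
eef_pos: [0.5356, 0.0498, 0.0271]
tool_rot: [0.999, -0.043, 0.002, -0.0]
ft_force: [-5.2, 0.4, 18.5]
grip_width: 0.0346
```

>>> play_rows:
  motion:
    - {"fingers": 1, "translation": [0, 0, -0.4], "roll": 0}
    - {"fingers": 1, "translation": [0, 0, -0.8], "roll": 0}
    - {"fingers": 1, "translation": [0, 0, -1.5], "roll": 0}
    - {"fingers": 1, "translation": [0, 0, -3], "roll": 0}
    - {"fingers": 1, "translation": [0, 0, -5], "roll": 0}
    - {"fingers": 1, "translation": [0, 0, -8], "roll": 0}
    - {"fingers": 1, "translation": [0, 0, -11], "roll": 0}
    - {"fingers": 1, "translation": [0, 0, -13], "roll": 0}
    - {"fingers": 1, "translation": [0, 0, -13], "roll": 0}
    - {"fingers": 1, "translation": [0, 0, -13], "roll": 0}

```text
clock: 43.0
eef_pos: [0.535, 0.0496, 0.1543]
tool_rot: [0.999, -0.043, 0.002, -0.0]
ft_force: [-0.2, 0.4, -1.4]
grip_width: 0.0338
```

```bash
python3 - <<'E'
from h import *
tray();plan(.594,-.236,.16,14.3)
E
```

```text
tray [[341, 159], [393, 176], [365, 233], [311, 212], [312, 199]] [[0.7037, -0.357], [0.5569, -0.3955], [0.494, -0.1746], [0.6318, -0.1408], [0.6595, -0.1777]]
T [8.46, 27.92, -0.72] roll -19.2 head -4.9
```

>>> play_rows:
  motion:
    - {"fingers": 1, "translation": [0.6, 2, -0.6], "roll": -4}
    - {"fingers": 1, "translation": [1.5, 5, -0.6], "roll": -9}
    - {"fingers": 1, "translation": [2.4, 8, -0.6], "roll": -14}
    - {"fingers": 1, "translation": [3.3, 11, -0.6], "roll": -19.2}
    - {"fingers": 1, "translation": [4.2, 14, -0.6], "roll": -19.2}
    - {"fingers": 1, "translation": [5.1, 17, -0.6], "roll": -19.2}
    - {"fingers": 1, "translation": [6, 20, -0.6], "roll": -19.2}
    - {"fingers": 1, "translation": [7, 23, -0.6], "roll": -19.2}
    - {"fingers": 1, "translation": [7.9, 26, -0.6], "roll": -19.2}
    - {"fingers": 1, "translation": [8.5, 27.6, -0.6], "roll": -19.2}
    - {"fingers": 1, "translation": [8.5, 27.9, -0.6], "roll": -19.2}
    - {"fingers": 1, "translation": [8.5, 27.9, -0.6], "roll": -19.2}
    - {"fingers": 1, "translation": [8.5, 27.9, -0.6], "roll": -19.2}
    - {"fingers": 1, "translation": [8.5, 27.9, -0.6], "roll": -19.2}

```text
clock: 44.22
eef_pos: [0.594, -0.2342, 0.1581]
tool_rot: [0.992, 0.125, -0.001, -0.001]
ft_force: [-0.1, 0.0, -0.7]
grip_width: 0.0339
```

```bash
python3 - <<'E'
from h import *
tray(); domes(.075); plan(.594,-.236,.03,14.3)
E
```

```text
tray [[351, 145], [361, 147], [393, 176], [365, 233], [311, 211], [312, 199]] [[0.7218, -0.429], [0.6949, -0.4412], [0.5569, -0.3955], [0.494, -0.1746], [0.634, -0.1434], [0.6595, -0.1777]]
dome 279 332 8.6 [ 0.6212 -0.3393  0.075 ]
dome 279 299 23.4 [ 0.614  -0.3093  0.075 ]
dome 279 231 34.4 [ 0.5993 -0.2527  0.075 ]
dome 273 178 73.1 [ 0.5848 -0.214   0.075 ]
T [-0.08, 0.16, 12.89] roll 0.1 head 14.4
```

>>> play_rows:
  motion:
    - {"fingers": 1, "translation": [0, 0.1, 3], "roll": 0}
    - {"fingers": 1, "translation": [0, 0.1, 6], "roll": 0}
    - {"fingers": 1, "translation": [0, 0.1, 9], "roll": 0}
    - {"fingers": 1, "translation": [0, 0.1, 11], "roll": 0}
    - {"fingers": 1, "translation": [0, 0.1, 12.2], "roll": 0}
    - {"fingers": 1, "translation": [0, 0.1, 12.7], "roll": 0}
    - {"fingers": 1, "translation": [0, 0.1, 12.7], "roll": 0}
    - {"fingers": 1, "translation": [0, 0.1, 12.7], "roll": 0}

```text
clock: 44.98
eef_pos: [0.5955, -0.2364, 0.0329]
tool_rot: [0.992, 0.125, 0.0, 0.0]
ft_force: [0.2, 0.5, -0.4]
grip_width: 0.0336
```

>>> play_rows:
  motion:
    - {"fingers": 0, "translation": [0, 0, 0], "roll": 0}
    - {"fingers": -0.3, "translation": [0, 0, 0], "roll": 0}
    - {"fingers": -0.7, "translation": [0, 0, 0], "roll": 0}
    - {"fingers": -0.7, "translation": [0, 0, 0], "roll": 0}
    - {"fingers": -0.7, "translation": [0, 0, 0], "roll": 0}
    - {"fingers": -0.7, "translation": [0, 0, 0], "roll": 0}
    - {"fingers": -0.7, "translation": [0, 0, -3], "roll": 0}
    - {"fingers": -0.7, "translation": [0, 0, -7], "roll": 0}
    - {"fingers": -0.7, "translation": [0, 0, -11], "roll": 0}
    - {"fingers": -0.7, "translation": [0, 0, -15], "roll": 0}
    - {"fingers": -0.7, "translation": [0, 0, -18], "roll": 0}
    - {"fingers": -0.7, "translation": [0, 0, -18], "roll": 0}
    - {"fingers": -0.7, "translation": [0, 0, -18], "roll": 0}

```text
clock: 46.07
eef_pos: [0.5964, -0.2375, 0.2152]
tool_rot: [0.992, 0.124, 0.003, 0.002]
ft_force: [-0.5, 1.3, -1.0]
grip_width: 0.0726
```

```bash
python3 - <<'E'
from h import *
domes(.075); plan(.491,.261,.21,94.6)
E
```

```text
dome 277 288 10.1 [ 0.6202 -0.3343  0.075 ]
dome 277 263 19.3 [ 0.6136 -0.3081  0.075 ]
dome 277 240 10.5 [ 0.6079 -0.2856  0.075 ]
dome 278 221 20.5 [ 0.6039 -0.2666  0.075 ]
dome 304 188 11.3 [ 0.6198 -0.2301  0.075 ]
dome 278 189 16.9 [ 0.5963 -0.237   0.075 ]
dome 277 174 72.2 [ 0.5923 -0.2238  0.075 ]
T [2.17, -50.83, 0.22] roll -80.3 head 14.3
```

>>> play_rows:
  motion:
    - {"fingers": -0.5, "translation": [0, -3, 0], "roll": -5}
    - {"fingers": -0.2, "translation": [2.2, -50.8, 0.2], "roll": -80.3}
    - {"fingers": -0.2, "translation": [2.2, -50.8, 0.2], "roll": -80.3}
    - {"fingers": -0.2, "translation": [2.2, -50.8, 0.2], "roll": -80.3}
    - {"fingers": -0.2, "translation": [2.2, -50.8, 0.2], "roll": -80.3}
    - {"fingers": -0.2, "translation": [2.2, -50.8, 0.2], "roll": -80.3}
    - {"fingers": -0.2, "translation": [2.2, -50.8, 0.2], "roll": -80.3}
    - {"fingers": -0.2, "translation": [2.2, -50.8, 0.2], "roll": -80.3}
    - {"fingers": -0.2, "translation": [2.2, -50.8, 0.2], "roll": -80.3}
    - {"fingers": -0.2, "translation": [2.2, -50.8, 0.2], "roll": -80.3}
    - {"fingers": -0.2, "translation": [2.2, -50.8, 0.2], "roll": -80.3}
    - {"fingers": -0.2, "translation": [2.2, -50.8, 0.2], "roll": -80.3}
    - {"fingers": -0.2, "translation": [2.2, -50.8, 0.2], "roll": -80.3}
    - {"fingers": -0.2, "translation": [2.2, -50.8, 0.2], "roll": -80.3}
    - {"fingers": -0.2, "translation": [2.2, -50.8, 0.2], "roll": -80.3}
    - {"fingers": -0.2, "translation": [2.2, -50.8, 0.2], "roll": -80.3}
    - {"fingers": -0.2, "translation": [2.2, -50.8, 0.2], "roll": -80.3}
    - {"fingers": -0.2, "translation": [2.2, -50.8, 0.2], "roll": -80.3}
    - {"fingers": -0.2, "translation": [2.2, -50.8, 0.2], "roll": -80.3}

```text
clock: 47.7
eef_pos: [0.4914, 0.2597, 0.2099]
tool_rot: [0.679, 0.734, -0.0, 0.0]
ft_force: [0.7, 0.5, -0.0]
grip_width: 0.0513
```

```bash
python3 - <<'E'
from h import *
plan(.4975,.2615,.077,94.6);print(bot.get_obs()['eef_pos'])
c=cap('scene');s=cap('side')
f=lambda k,a,b,n=120:cv2.resize(k['pixels'][b:b+n,a:a+n],(400,400),interpolation=cv2.INTER_CUBIC)
cv2.imwrite('pics/m9.png',np.hstack([f(c,130,130),f(s,295,130)])[:,:,::-1])
E
```

```text
T [0.14, 0.62, 13.29] roll -0.2 head 94.4
[0.49144726 0.25967764 0.20994655]
```

View pics/m9.png

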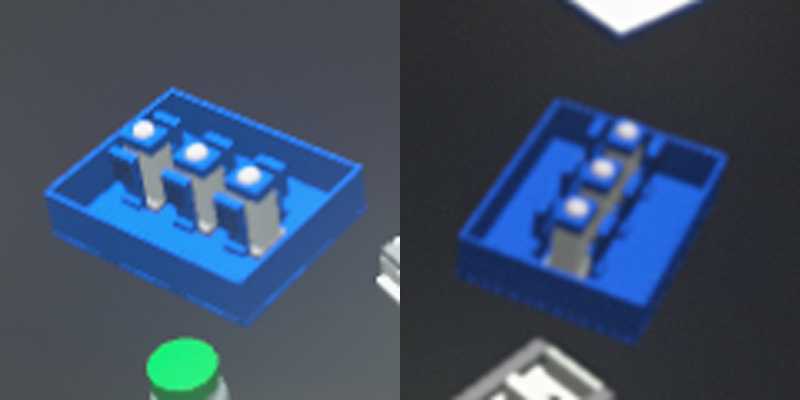

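All three blues stand upright inside the tray. Now grip the handle; chute clearance matches the push.

>>> play_rows:
  motion:
    - {"fingers": -0.2, "translation": [0.1, 0.6, 4], "roll": 0}
    - {"fingers": -0.2, "translation": [0.1, 0.6, 8], "roll": 0}
    - {"fingers": -0.2, "translation": [0.1, 0.6, 11], "roll": 0}
    - {"fingers": -0.2, "translation": [0.1, 0.6, 13], "roll": 0}
    - {"fingers": -0.2, "translation": [0.1, 0.6, 13.3], "roll": 0}
    - {"fingers": -0.2, "translation": [0.1, 0.6, 13.3], "roll": 0}
    - {"fingers": 1, "translation": [0.1, 0.6, 13.3], "roll": 0}
    - {"fingers": 1, "translation": [0.1, 0.6, 13.3], "roll": 0}
    - {"fingers": 1, "translation": [0.1, 0.6, 13.3], "roll": 0}
    - {"fingers": 1, "translation": [0.1, 0.6, 13.3], "roll": 0}
    - {"fingers": 1, "translation": [0.1, 0.6, 13.3], "roll": 0}
    - {"fingers": 1, "translation": [0.1, 0.6, 13.3], "roll": 0}
    - {"fingers": 1, "translation": [0.1, 0.6, 13.3], "roll": 0}

```text
clock: 48.88
eef_pos: [0.4987, 0.2615, 0.0794]
tool_rot: [0.679, 0.734, 0.001, 0.002]
ft_force: [1.2, -5.4, 6.2]
grip_width: 0.0148
```

>>> play_rows:
  motion:
    - {"fingers": 1, "translation": [0, -1, 0], "roll": 0}
    - {"fingers": 1, "translation": [0, -2, 0], "roll": 0}
    - {"fingers": 1, "translation": [0, -3, 0], "roll": 0}
    - {"fingers": 1, "translation": [0, -4, 0], "roll": 0}
    - {"fingers": 1, "translation": [0, -5, 0], "roll": 0}
    - {"fingers": 1, "translation": [0, -6, 0], "roll": 0}
    - {"fingers": 1, "translation": [0, -7, 0], "roll": 0}
    - {"fingers": 1, "translation": [0, -8, 0], "roll": 0}
    - {"fingers": 1, "translation": [0, -9, 0], "roll": 0}
    - {"fingers": 1, "translation": [0, -10, 0], "roll": 0}
    - {"fingers": 1, "translation": [0, -10.8, 0], "roll": 0}
    - {"fingers": 1, "translation": [0, -11.3, 0], "roll": 0}
    - {"fingers": 1, "translation": [0, -11.3, 0], "roll": 0}
    - {"fingers": 1, "translation": [0, -11.3, 0], "roll": 0}

```text
clock: 50.05
eef_pos: [0.3852, 0.2524, 0.0794]
tool_rot: [0.679, 0.734, 0.001, 0.002]
ft_force: [-0.7, -6.6, 10.3]
grip_width: 0.0148
```

>>> play_rows:
  motion:
    - {"fingers": 1, "translation": [0, -0.2, 0], "roll": 0}
    - {"fingers": 1, "translation": [0, -0.5, 0], "roll": 0}
    - {"fingers": 1, "translation": [0, -0.5, 0], "roll": 0}

```text
clock: 50.3
eef_pos: [0.3812, 0.2521, 0.0794]
tool_rot: [0.679, 0.734, 0.001, 0.002]
ft_force: [0.7, -7.2, 8.6]
grip_width: 0.0151
```

>>> play_rows:
  motion:
    - {"fingers": 1, "translation": [0, -0.2, 0], "roll": 0}
    - {"fingers": 1, "translation": [0, -0.4, 0], "roll": 0}
    - {"fingers": 1, "translation": [0, -0.4, 0], "roll": 0}

```text
clock: 50.55
eef_pos: [0.3793, 0.252, 0.0794]
tool_rot: [0.679, 0.734, 0.003, 0.004]
ft_force: [7.4, -6.7, 3.3]
grip_width: 0.0153
```

>>> play_rows:
  motion:
    - {"fingers": 1, "translation": [0, -0.2, 0], "roll": 0}
    - {"fingers": 1, "translation": [0, -0.3, 0], "roll": 0}
    - {"fingers": 1, "translation": [0, -0.3, 0], "roll": 0}
    - {"fingers": 1, "translation": [0, -0.3, 0], "roll": 0}

```text
clock: 50.88
eef_pos: [0.3795, 0.252, 0.0794]
tool_rot: [0.679, 0.734, 0.004, 0.006]
ft_force: [15.6, -7.0, -3.5]
grip_width: 0.0155
```

The stop was reached after 120 mm of travel. Relax, release and retreat.

>>> play_rows:
  motion:
    - {"fingers": 1, "translation": [0, 0.2, 0], "roll": 0}
    - {"fingers": 1, "translation": [0, 0.4, 0], "roll": 0}
    - {"fingers": -0.2, "translation": [0, 0.4, 0], "roll": 0}
    - {"fingers": -0.2, "translation": [0, 0.4, 0], "roll": 0}
    - {"fingers": -0.2, "translation": [0, 0.4, 0], "roll": 0}
    - {"fingers": -0.2, "translation": [0, 0.4, 0], "roll": 0}
    - {"fingers": -0.2, "translation": [0, 0.4, 0], "roll": 0}
    - {"fingers": -0.2, "translation": [0, 0.4, -3], "roll": 0}
    - {"fingers": -0.2, "translation": [0, 0.4, -7], "roll": 0}
    - {"fingers": -0.2, "translation": [0, 0.4, -11], "roll": 0}
    - {"fingers": -0.2, "translation": [0, 0.4, -15], "roll": 0}
    - {"fingers": -0.2, "translation": [-4, 0.4, -15], "roll": 0}
    - {"fingers": -0.2, "translation": [-8, 0.4, -15], "roll": 0}
    - {"fingers": -0.2, "translation": [-12, 0.4, -15], "roll": 0}
    - {"fingers": -0.2, "translation": [-16, 0.4, -15], "roll": 0}
    - {"fingers": -0.2, "translation": [-20, 0.4, -15], "roll": 0}
    - {"fingers": -0.2, "translation": [-24, 0.4, -15], "roll": 0}
    - {"fingers": -0.2, "translation": [-24, 0.4, -15], "roll": 0}
    - {"fingers": -0.2, "translation": [-24, 0.4, -15], "roll": 0}
    - {"fingers": -0.2, "translation": [-24, 0.4, -15], "roll": 0}

```text
clock: 52.55
eef_pos: [0.3953, 0.0138, 0.2269]
tool_rot: [0.679, 0.734, 0.0, -0.0]
ft_force: [0.6, 0.6, -0.3]
grip_width: 0.051
```

```bash
python3 - <<'E'
from h import *
cap('scene');s=cap('side');c=cap('scene')
cv2.imwrite('pics/end.png',np.hstack([cv2.resize(k['pixels'],(400,300),interpolation=cv2.INTER_AREA) for k in(c,s)])[:,:,::-1])
# handle corner check vs. predicted fully-out post top
print(proj(c,(.379,.252,.135)),proj(s,(.379,.252,.135)))
E
```

```text
[433.2 221. ] [275.9 379.3]
```

View pics/end.png

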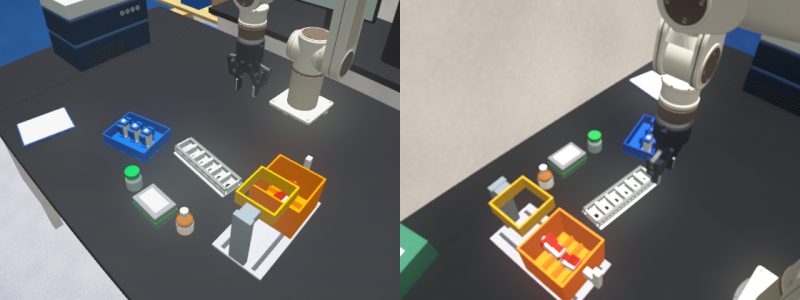

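```bash
python3 - <<'E'
from h import *
c=cap('scene'); g=cv2.cvtColor(c['pixels'],cv2.COLOR_RGB2GRAY); r=g[210:245,415:450]
n,_,st,ce=cv2.connectedComponentsWithStats((r>215).astype(np.uint8))
for i in range(1,n):
    if st[i,4]>10: print(st[i,4],onz(c,ce[i]+[415,210],.135))
o=bot.get_obs();print(o['clock'],o['joint_vel'].round(3)); 
E
```

```text
49 [0.3794 0.2507 0.135 ]
52.75 [ 0.001  0.001  0.    -0.    -0.002 -0.001]
```

```bash
python3 -c "
from workcell import bot
print(bot.job_done())"
```

```text
the job is handed in; nothing more can be done
None
```

The job is done and handed in at about 53 s of the 210 s allowed; `job_done()` returned no verdict.

- **Waste box home:** I pushed the box by its handle until it hit the end stop.
- **Cartridges:** There were five, two red and three blue. Both reds went down the chute. The three blues are in the tray.
- **Waste box out:** I drew the box out until it hit the other stop, then let go and moved the arm clear.

**Last checks:**
- The box travelled 120 mm by arm readings. The camera puts the handle at x = 0.379 m, matching the arm position at the stop.
- Both reds are lying in the drawn-out box.
- All three blues stood upright inside the level tray, which had not moved at any check.
- The dock is empty, and the bottle, jar and tip box look untouched in the final pictures.

**What disagreed or went wrong:**
- **TCP height:** The fingertips touched the bench about 35 mm lower than the reported TCP height implied. My first handle grip closed on nothing because of this. I corrected every later height for it.
- **Second red:** My first pinch was about 4 mm off and shifted the cartridge by about 6 mm in its bay. I gripped it again and it came out cleanly.
- **Grip width:** Pinched cartridges read 34–35 mm, where 42 mm was expected. All of them still held and released normally.

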